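# Clamp a bored blank and start its hold-down screw by feel

## Robot

A 6-joint arm with a two-finger parallel gripper is mounted at the origin on the work surface. World frame = base frame: x ahead of the robot, y to its left, z up, the work surface at z = 0. Lengths are in m, angles in rad, forces in N, time in s.
With the tool pointing down it reaches from about 0.35 to 0.975 m from the base axis. Payload 4.9 kg.
Tool frame: the origin (TCP) lies midway between the tips of the shut fingers; the grasp point (between the pads) lies 19 mm behind it; z points along the fingers, x is the direction in which the jaws open and shut, and the axes are right-handed (so a half turn about z gives the same grasp; the last joint's range is limited). The gripper opens to 85 mm and grips with 20 to 120 N. Pads are 22 mm wide; open, the fingers measure 114 mm over their backs; the gripper's body (76 mm by 85 mm) begins 54 mm behind the grasp point. The pads swing forward as they close: fully open they stand 13 mm farther back than shut.
Start: joints at [-1.392, 0.053, 1.613, -0, 1.476, -0.119], TCP at [0.183, -0.597, 0.231] pointing down, gripper open.
Joint ranges: [-3.01, 3.01], [-1.01, 2.22], [0.06, 2.58], [-1.02, 4.17], [0.09, 2.62], [-3.14, 3.14]. Speed limits (rad/s): [2.57, 2.57, 3.14, 3.14, 3.14, 3.14].

## Interface

Orientations are given as a rotation vector (axis times angle).
In Python, from station import ctrl gives the robot as it stands.
- The arm moves only by the tool step_arm, never from a script. Its argument "increments" is text: rows parted by semicolons, each of 6 numbers parted by spaces: the shift along the tool's x, y, z as a fraction of full scale, then the turn, a rotation vector about the tool's x, y, z as a fraction of full scale. In form: x y z rx ry rz; .... A call has 1 to 12 rows; each row shifts and turns the commanded pose from where the row before left it, along the tool's axes as they then stand; what a row does not reach is not made up. Full scale, the value 1, is 0.025 m for a shift and 0.1 rad for a turn. A row lasts 1/12 s, in which the tool goes at most 41.7 mm and 7.16 degrees, less where a joint would pass 70% of its speed; a pose out of reach is approached as far as the arm can. A call with a number of a shift or a turn outside -1 to 1 is refused whole. A call with a gripper value outside its range is refused whole. "fingers" is the opening, from -1 (shut) to 1 (fully open), so that 0 is half open, set as the call begins (left out, the last holds). The fingers move at their own pace and stop on an object; "newtons" is the grip in N (left out, the last holds). Time passes only in rows, so rows that do not move let the fingers close. It gives the time, the measured TCP pose, the force and the opening at its end, in the units of the state.
- ctrl.get_obs(): the state, without advancing time (a new reading comes with each control period).
- ctrl.get_image(name): name is "scene" or "top" or "wrist"; returns a dict with "pixels" (384x512x3 uint8, red, green, blue), "intrinsics" (3x3 intrinsics, pixels), "distortion" ([k1, k2, p1, p2, k3] as OpenCV has them; the pictures are not rectified), "eye" and "orientation" of the camera in the world. Camera axes: x right, y down, z forward; pixel columns grow to the right and rows downward; lengths in m; the calibration is good to about 2 mm. A picture is of the moment at which its call begins. There is no depth.
- ctrl.finish_job(): hands the job in, once; it reports no verdict.
The state is a dict: "t": time; "q": joint angles; "dq": joint speeds; "effort": joint torques, N m; "tool_pos": TCP position; "tool_rot": TCP orientation; "contact_force": force on the tool from outside, world axes, zero at the start; "wrist_torque": the same for the moment, N m; "opening": finger opening in m.
Only numpy, scipy, OpenCV 4.12 (cv2) and the standard library are available. Lean on these libraries where they do the work, as an engineer would, in place of code of your own. Each camera call takes 0.05 s, during which the arm holds its last target.

## Task

On the router bed, close the toggle clamp past its dead point so that its pad holds the bored blank in the fixture's corner. Then take the T-handle screw from the rack, feel for the brass threaded insert at the bottom of the blank's deep well, and screw it in clockwise, straight and without forcing, until its flange sits flat on the blank, finger-tight and no more. Leave the clamp closed, the blank in its corner, and the other two screws in the rack; let go of everything.

Things in the scene. Friction and masses are not known exactly. Their poses are not given: they have to be found in the camera images.
- fixture: plywood fixture base bolted to the bed, 190 x 290 x 36 mm, top face 36 mm up; origin on the bed under the base, z up. In its frame: the blank lies in the corner of two 28 mm high dark stops, one on its +x side and one on its -y side; the toggle clamp stands on a wooden riser behind the blank on the +y side; a brass threaded insert is let into the base under the blank's well, its top 35 mm above the bed
- blank: loose light-wood blank, 110 (x) x 150 (y) x 80 mm high, about 0.85 kg, with a through well bored down it; origin at the centre of its underside, on top of the base, axes parallel to the fixture's
- well_mouth (a point): centre of the well's mouth in the blank's top face, 116 mm above the bed. The well is 33 mm in diameter, vertical, 80 mm deep, with the brass insert at its bottom. The insert's axis lies 3.6 to 4.8 mm to one side of the well's axis, in an unknown direction, and its thread starts at an unknown angle. Two-start right-hand thread, clear bore 17.4 mm, lead 14 mm per turn
- screw_bar (a point): centre of the black T-bar of the hold-down screw, 140 mm above the screw's tip; point x runs along the bar, z up along the screw. Bar 64 (x) x 12 (y) x 16 mm high, grasped across its 12 mm; neck below it 12 mm in diameter, then the flange. The screw weighs 0.22 kg. At the start it hangs upright by its flange in the rack, its bar roughly along the rack's row; which of the three holes varies
- screw_flange (a point): centre of the underside of the screw's flange (a disc 45 mm in diameter, 6 mm thick), 40 mm below the bar's centre and 100 mm above the tip
- screw: the same screw, its origin at the centre of the lower end (tip), z up along it: plain square-edged pilot 16 mm in diameter, 8 mm long; then a coarse two-start right-hand thread, 20.5 mm over its crests, from 8 to 22 mm; then a plain 14.6 mm shank to the flange. When home its tip is 16 mm above the bed. The thread holds by friction
- insert_seat (a point): nominal place of the insert's top centre: in line with the well by design, 35 mm above the bed; the real insert is off by 3.6 to 4.8 mm, unknown which way. With the pilot in the insert and thread resting on thread, the screw's tip is 19 to 27 mm above the bed; then 0.3 to 0.8 turn clockwise seen from above (14 mm per turn) lands the flange. Turning takes under 0.15 N m until the flange lands, then, after 0.1 turn of slack, it rises steeply; 0.2 to 1 N m is finger-tight
- rack: wooden stand, 220 (x, the row) x 70 x 110 mm high, origin on the bed below its centre; three 26 mm holes in a row along x at -75, 0 and +75 mm hold the screws by their flanges on its top
- clamp_handle (a joint): angle of the toggle clamp's handle: 0 as at the start (open, handle nearly upright), 1.396 at the dead point, 1.484 against its stop (closed, handle level, pointing to fixture +y). It swings about a pivot along fixture x. Friction lets it stay put when open; from about 1.1 on the pad's spring resists with up to about 0.8 N m, and past the dead point the handle stays down
- clamp_pivot (a point): the handle's pivot axis, fixture x = 0, y = 110 mm, 160 mm above the bed; axes as the fixture's
- clamp_grip (a point): middle of the handle's red grip (a round bar 17 mm in diameter that runs from 40 to 120 mm from the pivot), 85 mm from the pivot; point y points along the handle away from the pivot. When open it stands 85 degrees above fixture +y; to close the clamp it is pushed over towards fixture +y and down
- clamp_pad: orange pad, 18 mm in diameter, under the end of the clamp's 24 mm wide steel arm. Open, the arm stands up steeply, reaching 90 mm above the blank's top; closed, it lies 13 to 30 mm above the blank and the pad presses on the blank's top 75 mm from the well's axis towards fixture +y, with about 12 N; origin at the pad's upper end
- knob_screw_a_top (a point): top of a round blue knob (34 mm) of another screw in the rack; to be left alone
- knob_screw_b_top (a point): top of a round yellow knob (34 mm) of another screw in the rack; to be left alone
Mind the look-alikes: they are no part of the job. Leave any pink look-alike of the blank alone.

How it is judged:
On the way, in this order (a step that is already met when the one before it is completed fails the run):
1. the toggle clamp is closed past its dead point and its pad presses on the blank (value of joint clamp_handle above 1.42 rad and contact force between blank and clamp_pad above 6 N), for 0.2 s.
2. the screw's tip has found the insert at the bottom of the well (z of screw in the frame of fixture below 0.03 m and horizontal distance between screw and well_mouth below 0.01 m and angle between screw's own z axis and vertical below 0.07 rad), for 0.1 s.
At the end, for the whole second after the job is handed in: the screw stands upright (within 2 degrees) with its flange on the blank (gap under 1.5 mm, pressing with 5 to 200 N), let go; the clamp handle is past its dead point (over 1.42 rad) and its pad presses on the blank (over 6 N); the blank is within 6 mm of where it lay (all of step 1 and z of screw_flange in the frame of blank between 0.078 and 0.0815 m and horizontal distance between screw_flange and well_mouth below 0.009 m and angle between screw_flange's own z axis and vertical below 0.035 rad and contact force between screw and blank above 5 N and distance of blank from where it was at the start of the episode below 0.006 m); the robot touches nothing.
It fails at once if the screw is overtightened: its flange crushes the wood with over 200 N (contact force between screw and blank above 200 N).
It fails at once if the screw is forced against the insert (over 45 N) before its flange is down: the thread is crossed or burred (contact force between screw and fixture above 45 N and z of screw_flange in the frame of blank above 0.082 m).
It fails at once if another screw is knocked or pulled out of its place in the rack by more than 30 mm (distance of any of knob_screw_a_top, knob_screw_b_top from where it was at the start of the episode above 0.03 m).
It also fails if it takes over 72 s, if anything falls off the work surface, if the arm or the gripper's body presses on something with over 40 N, if the wrist force passes 120 N, or if a joint passes its speed limit or range.

## Working session

There is one attempt and no reset: what is moved stays moved. The work goes in short steps, Python scripts to look and compute and a tool call to move; the robot and the scene stay as the last step left them, time stands still between calls to the robot, and variables do not carry over. Pictures are saved under pics/ and viewed, and the job is handed in when it is done.

Besides the shell and the picture viewer there is one more tool, called after ">>>" as a command line: name --argument value ..., lists and objects as JSON in quotes. step_arm: Moves the arm, as the interface text tells. Shift numbers are shares of 0.025 m and turn numbers shares of 0.1 rad, none past 1 either way. Its arguments: {"type":"object","properties":{"increments":{"type":"string"},"fingers":{"type":"number"},"newtons":{"type":"number"}},"required":["increments"]}

```bash
ls; mkdir -p pics; python3 - <<'E'
from station import ctrl
import cv2
o=ctrl.get_obs();print(o)
for n in["scene","top","wrist"]:
    d=ctrl.get_image(n);cv2.imwrite(f"pics/a_{n}.png",d["pixels"][:,:,::-1]);print(n,d["intrinsics"],d["distortion"],d["eye"],d["orientation"])
E
```

```text
pics
{'t': 0.0, 'q': array([-1.39200580e+00,  5.33522209e-02,  1.61431551e+00,  9.55739292e-06,
        1.47600466e+00, -1.18990346e-01]), 'dq': array([-0.00171313,  0.00140489,  0.00039816, -0.00050855,  0.00085953,
        0.00116415]), 'effort': array([-5.15281699e-04, -3.93682837e+01, -3.70177174e+01, -1.12073419e-04,
        7.12594439e-03, -3.05260073e-06]), 'tool_pos': array([ 0.18326998, -0.59686343,  0.23005305]), 'tool_rot': array([-2.52524090e+00,  1.86648228e+00,  2.36670581e-03]), 'contact_force': array([0.02426175, 0.33307288, 0.17584587]), 'wrist_torque': array([-0.02356737, -0.01779433, -0.00374454]), 'opening': 0.08498623232434839}
scene [[392.9915821    0.         256.33230815]
 [  0.         392.9915821  187.12880756]
 [  0.           0.           1.        ]] [-0.06743181  0.          0.          0.          0.        ] [0.93743217 0.4119688  0.97016832] [-1.04087775 -2.53011476  0.94865187]
top [[369.73052578   0.         251.98952179]
 [  0.         369.73052578 190.75996463]
 [  0.           0.           1.        ]] [-0.11884316  0.          0.          0.          0.        ] [ 0.30911031 -0.06835122  0.89864539] [-2.06128275  2.16830241 -0.22607832]
wrist [[272.52989881   0.         256.29117742]
 [  0.         272.52989881 193.21039913]
 [  0.           0.           1.        ]] [-0.0370595  0.         0.         0.         0.       ] [ 0.25403353 -0.57536156  0.37320349] [ 2.32780789 -1.71989848 -0.25763742]
```

View pics/a_scene.png

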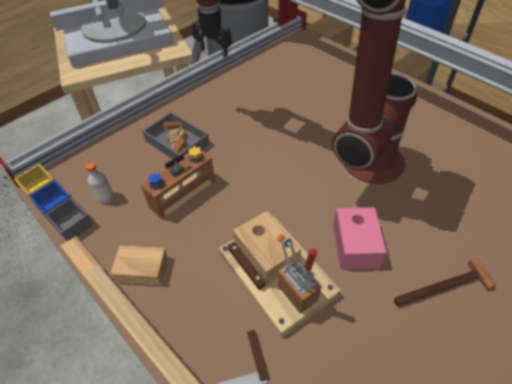

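View pics/a_top.png

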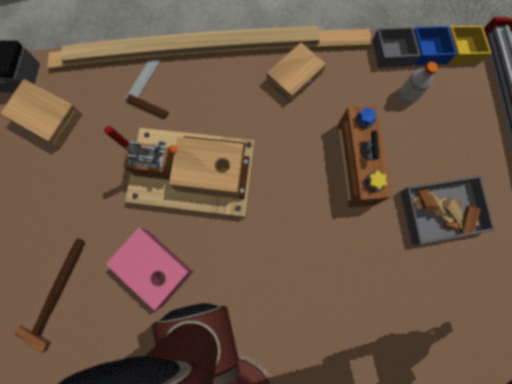

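View pics/a_wrist.png

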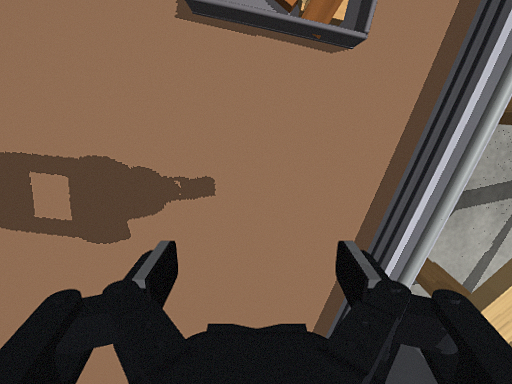

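In the top image, the blank is on the fixture with its well at (222,165). The look-alikes are the pink block (148,268) and the plain wood blocks (38,110) and (296,70). The T-handle is at (373,146), between the blue knob (367,117) and the yellow knob (377,181). Next I'll take close crops.

```bash
cat > h.py <<'E'
import numpy as np,cv2
from scipy.spatial.transform import Rotation as R
from station import ctrl
def ray(d,px):
    p=cv2.undistortPoints(np.array([[px]],float),d["intrinsics"],d["distortion"])[0,0]
    return R.from_rotvec(d["orientation"]).as_matrix()@np.array([p[0],p[1],1.])
def onz(d,px,z):
    r=ray(d,px);e=np.array(d["eye"]);return e+r*(z-e[2])/r[2]
def proj(d,P):
    Rm=R.from_rotvec(d["orientation"]).as_matrix();c=Rm.T@(np.atleast_2d(P)-d["eye"]).T
    return cv2.projectPoints(c.T.reshape(-1,1,3),np.zeros(3),np.zeros(3),d["intrinsics"],d["distortion"])[0][:,0]
def tri(l):
    A=np.zeros((3,3));b=np.zeros(3)
    for d,px in l:
        r=ray(d,px);r/=np.linalg.norm(r);M=np.eye(3)-np.outer(r,r);A+=M;b+=M@d["eye"]
    return np.linalg.solve(A,b)
def crop(d,x0,y0,x1,y1,k,name):
    im=d["pixels"][y0:y1,x0:x1,::-1];im=cv2.resize(im,None,fx=k,fy=k,interpolation=cv2.INTER_CUBIC);cv2.imwrite("pics/"+name,im)
E
python3 - <<'E'
from h import *
import pickle
d=ctrl.get_image("top");s=ctrl.get_image("scene");pickle.dump((d,s),open("im0.pkl","wb"))
crop(d,100,120,260,220,5,"b_fix.png");crop(d,330,95,400,210,5,"b_rack.png");crop(s,210,200,350,330,4,"b_sfix.png");crop(s,130,140,225,215,6,"b_srack.png")
E
```

```text
(no output)
```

View pics/b_fix.png

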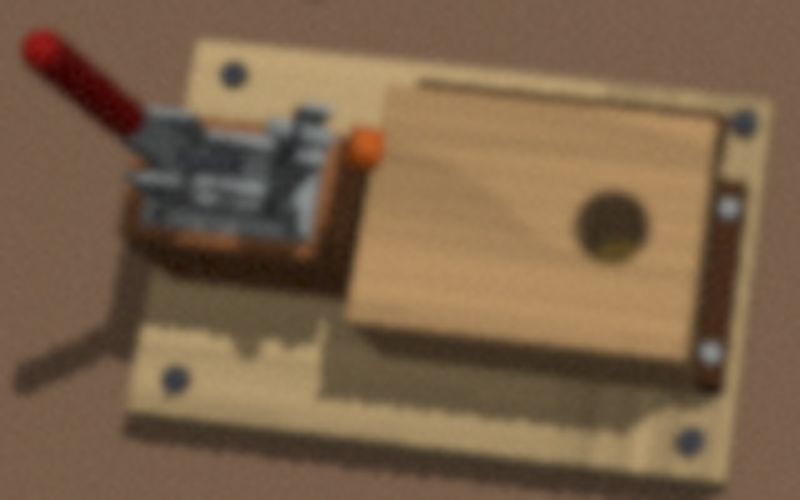

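View pics/b_rack.png

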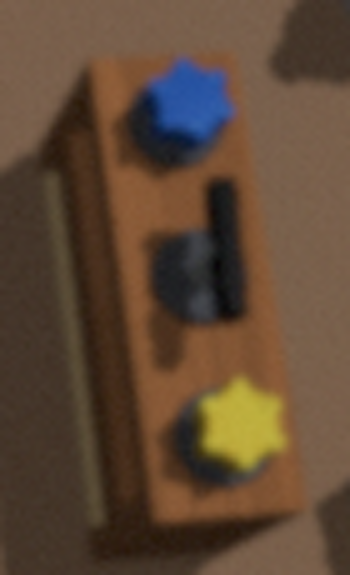

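View pics/b_sfix.png

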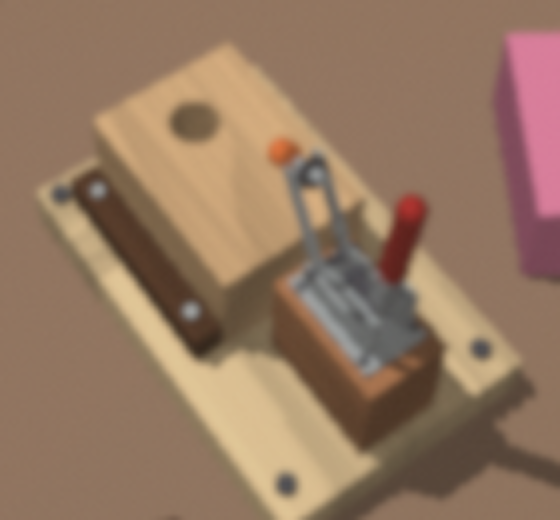

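View pics/b_srack.png

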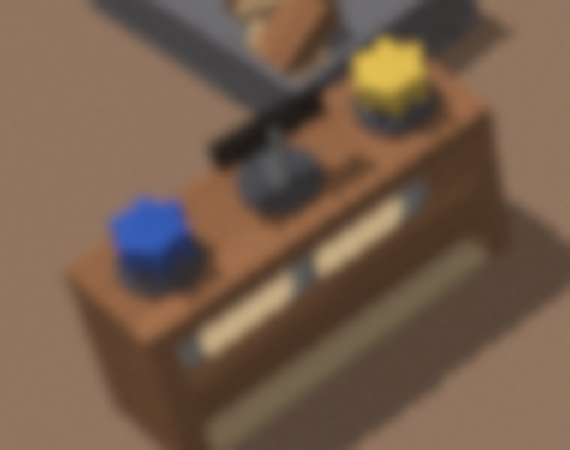

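```bash
cat >> h.py <<'E'
def cp(x0,y0,k,p): return ((p[0]+.5)/k-.5+x0,(p[1]+.5)/k-.5+y0)
E
python3 - <<'E'
from h import *
import pickle
d,s=pickle.load(open("im0.pkl","rb"))
T=lambda *p:cp(100,120,5,p); S=lambda *p:cp(210,200,4,p)
for n,ps in dict(base=([T(198,38),T(772,98),T(728,485),T(130,410)],.036),blank=([T(388,85),T(722,118),T(690,362),T(347,325)],.116),well=([T(612,228)],.116),bolts=([T(233,74),T(743,123),T(690,441),T(175,380)],.038)).items():
    q=[onz(d,p,ps[1])[:2] for p in ps[0]];print(n,np.round(q,4).tolist())
    if len(q)==4:
        c=np.mean(q,0);yv=(q[0]+q[3]-q[1]-q[2]);xv=(q[0]+q[1]-q[2]-q[3])
        print(' c',c.round(4),'L',np.linalg.norm(yv)/2,np.linalg.norm(xv)/2,'yang',np.arctan2(yv[1],yv[0]),'xang',np.arctan2(xv[1],xv[0]))
print("scene")
print('base',[onz(s,p,.036)[:2].round(4) for p in [S(38,192)]], 'blank',[onz(s,p,.116)[:2].round(4) for p in [S(95,122),S(230,42),S(365,200),S(228,285)]],'well',onz(s,S(194,122),.116))
print('handle top',tri([(d,T(42,48)),(s,S(411,207))]))
A=lambda *p:cp(330,95,5,p);B=lambda *p:cp(130,140,6,p)
for n,a,b in [('blue',(190,103),(150,228)),('yel',(243,423),(390,70)),('barA',(222,182),(218,155)),('barB',(230,318),(312,100)),('barC',(226,248),(266,128))]:
    print(n,tri([(d,A(*a)),(s,B(*b))]).round(4))
print('rack top',[onz(d,A(*p),.11)[:2].round(4) for p in [(92,60),(235,55),(303,512),(155,523)]])
print('bar at .156',[onz(d,A(*p),.156)[:2].round(4) for p in [(222,182),(230,318),(226,248)]])
print('bar scn .15',[onz(s,B(*p),.156)[:2].round(4) for p in [(218,155),(312,100),(266,128)]])
E
```

```text
base [[0.6668, 0.196], [0.6189, -0.0901], [0.4285, -0.0595], [0.4784, 0.2261]]
 c [0.5481 0.0681] L 0.2899883986188318 0.1918382620792779 yang 1.4013321322932186 xang -0.1587204946863829
blank [[0.6056, 0.084], [0.5819, -0.0653], [0.4717, -0.0464], [0.4958, 0.1026]]
 c [0.5388 0.0187] L 0.15108970688995996 0.11160341104098624 yang 1.4120600422954475 xang -0.16902270694602625
well [[0.5335, -0.0147]]
bolts [[0.6456, 0.1772], [0.606, -0.0752], [0.45, -0.0426], [0.4916, 0.2035]]
 c [0.5483 0.0657] L 0.2524979188016588 0.15781278754895128 yang 1.4091241842680635 xang -0.18773554879993207
scene
base [array([ 0.6174, -0.0897])] blank [array([ 0.583 , -0.0609]), array([ 0.4737, -0.0444]), array([0.5026, 0.1038]), array([0.6062, 0.085 ])] well [ 0.53709309 -0.01487759  0.116     ]
handle top [0.56879195 0.18092891 0.27365549]
blue [ 0.6295 -0.3463  0.1355]
yel [ 0.4803 -0.3499  0.1359]
barA [ 0.5847 -0.3489  0.1516]
barB [ 0.5261 -0.3485  0.1465]
barC [ 0.5558 -0.3483  0.1492]
rack top [array([ 0.6626, -0.3108]), array([ 0.6629, -0.3795]), array([ 0.4447, -0.3821]), array([ 0.4433, -0.3146])]
bar at .156 [array([ 0.5831, -0.3473]), array([ 0.5218, -0.3429]), array([ 0.5531, -0.3451])]
bar scn .15 [array([ 0.5866, -0.3448]), array([ 0.5315, -0.3423]), array([ 0.5592, -0.3429])]
```

```bash
cat >> h.py <<'E'
def plan(target,alpha=None,n=None,vmax=0.024,tmax=0.095,start=None):
    """rows to bring tool (pointing down, from measured pose) to target/alpha"""
    o=ctrl.get_obs();p=np.array(o["tool_pos"] if start is None else start[0],float)
    Rm=R.from_rotvec(o["tool_rot"]).as_matrix()
    a0=np.arctan2(Rm[1,0],Rm[0,0]) if start is None else start[1]
    if alpha is None: alpha=a0
    da=alpha-a0
    Rt=np.array([[np.cos(alpha),np.sin(alpha),0],[np.sin(alpha),-np.cos(alpha),0],[0,0,-1]]) # target
    rv=R.from_matrix(R.from_matrix(Rm).inv().as_matrix()@Rt)
    turn=np.array([0,0,-da])
    N=n or max(1,int(np.ceil(max(np.linalg.norm(np.array(target)-p)/vmax,abs(da)/tmax))))
    rows=[];cp_=p.copy();Rc=Rm.copy()
    for i in range(N):
        w=p+(np.array(target)-p)*(i+1)/N
        s=np.round(Rc.T@(w-cp_)/0.025,2);t=np.round(turn/N/0.1,2)
        cp_=cp_+Rc@s*0.025;Rc=Rc@R.from_rotvec(t*0.1).as_matrix()
        rows.append(" ".join(f"{v:g}" for v in list(s)+list(t)))
    for i in range(0,N,12): print("; ".join(rows[i:i+12]))
    print("end",cp_.round(4),"alpha",np.arctan2(Rc[1,0],Rc[0,0]).round(4))
C=np.array([0.548,0.068]);UX=np.array([np.cos(.165),-np.sin(.165)]);UY=np.array([np.sin(.165),np.cos(.165)])
def fx(x,y,z): return np.array([*(C+UX*x+UY*y),z])
def st():
    o=ctrl.get_obs();M=R.from_rotvec(o["tool_rot"]).as_matrix()
    print("t",o["t"],"pos",o["tool_pos"].round(4),"al",np.arctan2(M[1,0],M[0,0]).round(4),"tilt",np.arccos(-M[2,2]).round(4),"q",o["q"].round(3),"F",o["contact_force"].round(2),"T",o["wrist_torque"].round(3),"op",o["opening"])
E
python3 - <<'E'
from h import *
import pickle
d,s=pickle.load(open("im0.pkl","rb"))
print('pad',tri([(d,cp(100,120,5,(366,148))),(s,cp(210,200,4,(283,152)))]))
st();print(fx(0,.075,.31));plan([0.38,-0.25,.31],-0.9);plan(fx(0,.075,.31),-.165,start=([0.38,-0.25,.31],-0.9))
E
```

```text
pad [0.55070883 0.07696193 0.19345363]
t 0.25 pos [ 0.1833 -0.5972  0.2307] al -1.273 tilt 0.001 q [-1.392  0.053  1.614 -0.     1.476 -0.119] F [-0.5  -0.25 -0.28] T [-0.018  0.018 -0.02 ] op 0.08519555750671248
[0.56031892 0.14198138 0.31      ]
-0.65 -0.68 -0.19 0 0 -0.22; -0.63 -0.7 -0.18 0 0 -0.22; -0.61 -0.71 -0.19 0 0 -0.22; -0.6 -0.72 -0.18 0 0 -0.22; -0.58 -0.74 -0.19 0 0 -0.22; -0.57 -0.75 -0.19 0 0 -0.22; -0.55 -0.76 -0.18 0 0 -0.22; -0.53 -0.77 -0.19 0 0 -0.22; -0.52 -0.79 -0.18 0 0 -0.22; -0.5 -0.79 -0.19 0 0 -0.22; -0.48 -0.81 -0.18 0 0 -0.22; -0.46 -0.81 -0.19 0 0 -0.22
-0.45 -0.83 -0.19 0 0 -0.22; -0.42 -0.84 -0.18 0 0 -0.22; -0.41 -0.84 -0.19 0 0 -0.22; -0.39 -0.86 -0.18 0 0 -0.22; -0.37 -0.86 -0.19 0 0 -0.22
end [ 0.38 -0.25  0.31] alpha -0.899
-0.72 -0.64 0 0 0 -0.41; -0.68 -0.67 0 0 0 -0.41; -0.66 -0.69 0 0 0 -0.41; -0.64 -0.72 0 0 0 -0.41; -0.6 -0.75 0 0 0 -0.41; -0.57 -0.77 0 0 0 -0.41; -0.54 -0.79 0.01 0 0 -0.41; -0.5 -0.82 -0 0 0 -0.41; -0.47 -0.83 -0 0 0 -0.41; -0.44 -0.86 -0 0 0 -0.41; -0.4 -0.87 -0 0 0 -0.41; -0.37 -0.88 -0 0 0 -0.41
-0.32 -0.9 -0 0 0 -0.41; -0.29 -0.92 0 0 0 -0.41; -0.26 -0.92 0 0 0 -0.41; -0.21 -0.94 0 0 0 -0.41; -0.18 -0.94 0 0 0 -0.41; -0.14 -0.95 0 0 0 -0.41
end [0.5603 0.142  0.3101] alpha -0.535
```

>>> step_arm --increments "-0.65 -0.68 -0.19 0 0 -0.22; -0.63 -0.7 -0.18 0 0 -0.22; -0.61 -0.71 -0.19 0 0 -0.22; -0.6 -0.72 -0.18 0 0 -0.22; -0.58 -0.74 -0.19 0 0 -0.22; -0.57 -0.75 -0.19 0 0 -0.22; -0.55 -0.76 -0.18 0 0 -0.22; -0.53 -0.77 -0.19 0 0 -0.22; -0.52 -0.79 -0.18 0 0 -0.22; -0.5 -0.79 -0.19 0 0 -0.22; -0.48 -0.81 -0.18 0 0 -0.22; -0.46 -0.81 -0.19 0 0 -0.22" --fingers -1 --newtons 60

```text
t: 1.25
tool_pos: [0.3225, -0.3513, 0.2872]
tool_rot: [-2.751, 1.517, -0.0]
contact_force: [0.2, -0.5, -1.0]
opening: -0.0
```

>>> step_arm --increments "-0.45 -0.83 -0.19 0 0 -0.22; -0.42 -0.84 -0.18 0 0 -0.22; -0.41 -0.84 -0.19 0 0 -0.22; -0.39 -0.86 -0.18 0 0 -0.22; -0.37 -0.86 -0.19 0 0 -0.22"

```text
t: 1.67
tool_pos: [0.3804, -0.2491, 0.3105]
tool_rot: [-2.83, 1.364, -0.0]
contact_force: [-0.1, -0.5, 0.1]
opening: 0.0002
```

```bash
python3 - <<'E'
from h import *
st();plan(fx(0,.075,.31),-.165)
E
```

```text
t 1.6667 pos [ 0.3804 -0.2491  0.3105] al -0.898 tilt 0.0001 q [-0.744 -0.404  1.884  0.     1.661  0.154] F [-0.13 -0.53  0.12] T [ 0.08  -0.029 -0.013] op 0.00020936461711722022
-0.43 -0.85 0 0 0 -0.41; -0.4 -0.88 0 0 0 -0.41; -0.35 -0.88 0 0 0 -0.41; -0.33 -0.9 0 0 0 -0.41; -0.28 -0.92 0.01 0 0 -0.41; -0.25 -0.92 -0 0 0 -0.41; -0.21 -0.93 -0 0 0 -0.41; -0.17 -0.94 -0 0 0 -0.41; -0.13 -0.95 -0 0 0 -0.41; -0.1 -0.95 0 0 0 -0.41; -0.05 -0.96 0 0 0 -0.41; -0.01 -0.95 0 0 0 -0.41
0.02 -0.96 0 0 0 -0.41; 0.06 -0.96 0 0 0 -0.41; 0.11 -0.95 0.01 0 0 -0.41; 0.14 -0.94 -0 0 0 -0.41; 0.18 -0.94 -0 0 0 -0.41; 0.21 -0.93 -0 0 0 -0.41
end [0.5602 0.1419 0.31  ] alpha -0.16
```

>>> step_arm --increments "-0.43 -0.85 0 0 0 -0.41; -0.4 -0.88 0 0 0 -0.41; -0.35 -0.88 0 0 0 -0.41; -0.33 -0.9 0 0 0 -0.41; -0.28 -0.92 0.01 0 0 -0.41; -0.25 -0.92 0 0 0 -0.41; -0.21 -0.93 0 0 0 -0.41; -0.17 -0.94 0 0 0 -0.41; -0.13 -0.95 0 0 0 -0.41; -0.1 -0.95 0 0 0 -0.41; -0.05 -0.96 0 0 0 -0.41; -0.01 -0.95 0 0 0 -0.41"

```text
t: 2.67
tool_pos: [0.5006, 0.0114, 0.31]
tool_rot: [-3.077, 0.631, -0.0]
contact_force: [1.1, 0.1, -0.8]
opening: -0.0002
```

```bash
python3 - <<'E'
from h import *
d=ctrl.get_image("wrist");crop(d,0,0,512,384,1.5,"c_w.png");st()
E
```

```text
t 2.7167 pos [0.5016 0.0144 0.3098] al -0.4003 tilt 0.0031 q [-0.122 -0.282  1.791  0.003  1.632  0.279] F [-1.13  1.22  0.61] T [ 0.049  0.088 -0.039] op 0.00038471715594362143
```

>>> step_arm --increments "0.02 -0.96 0 0 0 -0.41; 0.06 -0.96 0 0 0 -0.41; 0.11 -0.95 0.01 0 0 -0.41; 0.14 -0.94 0 0 0 -0.41; 0.18 -0.94 0 0 0 -0.41; 0.21 -0.93 0 0 0 -0.41"

```text
t: 3.22
tool_pos: [0.5605, 0.1415, 0.3096]
tool_rot: [3.131, -0.25, -0.0]
contact_force: [-0.3, 0.0, 0.7]
opening: 0.0002
```

```bash
python3 - <<'E'
from h import *
for n in("top","scene"):
    d=ctrl.get_image(n)
    if n=="top":crop(d,80,100,260,220,4,"c_t.png")
    else: crop(d,210,150,370,330,3.3,"c_s.png")
st()
E
```

```text
t 3.3167 pos [0.5606 0.1427 0.3092] al -0.1576 tilt 0.0011 q [ 1.200e-01 -9.200e-02  1.627e+00  1.000e-03  1.607e+00  2.780e-01] F [-0.53 -0.2  -0.01] T [-0.063  0.044  0.029] op 0.0002533637588988901
```

View pics/c_w.png

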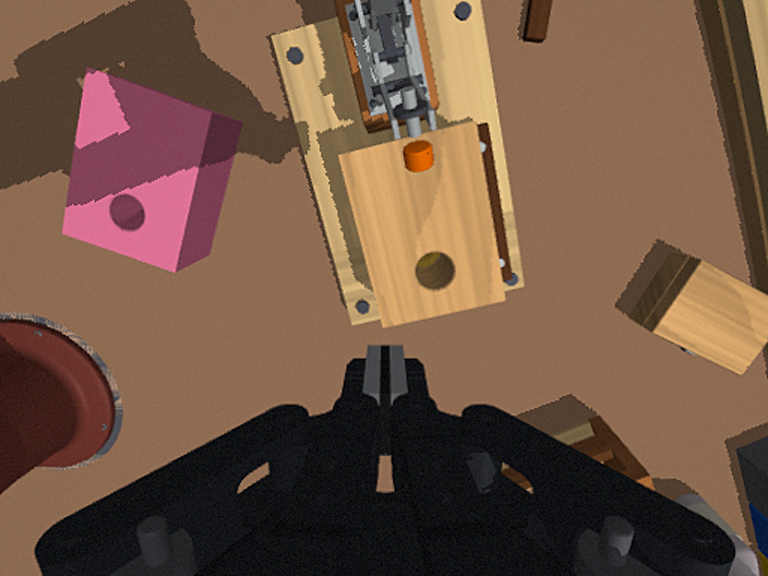

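View pics/c_s.png

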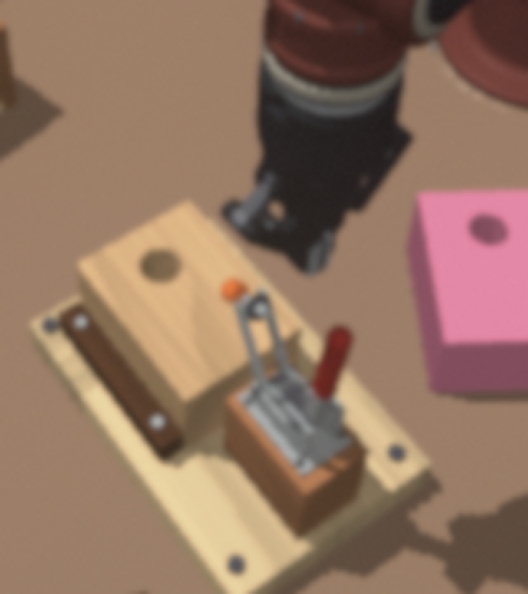

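View pics/c_t.png

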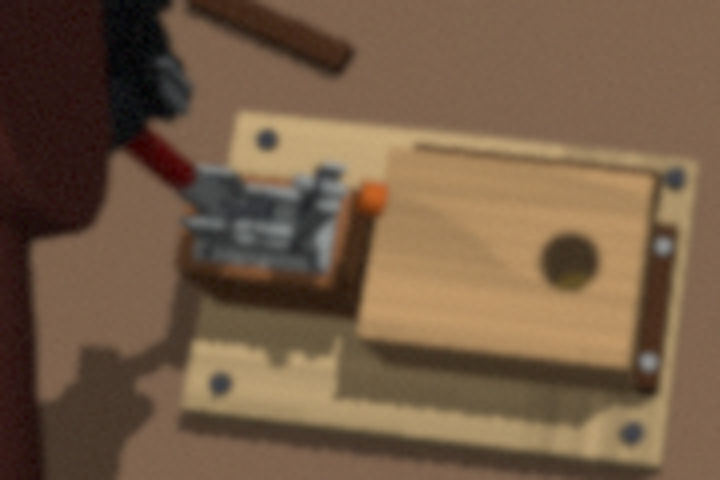

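```bash
cat >> h.py <<'E'
def planpath(pts,alpha=None):
    o=ctrl.get_obs();Rc=R.from_rotvec(o["tool_rot"]).as_matrix();c=o["tool_pos"].copy();rows=[]
    for w in pts:
        s=np.round(Rc.T@(np.array(w)-c)/.025,2);c=c+Rc@s*.025
        assert abs(s).max()<=1,s
        rows.append(" ".join(f"{v:g}" for v in list(s)+[0,0,0]))
    for i in range(0,len(rows),12): print("; ".join(rows[i:i+12]))
    print("end",c.round(4))
E
python3 - <<'E'
from h import *
pts=[fx(0,.075,.288),fx(0,.077,.267),fx(0,.082,.252),fx(0,.090,.2495)]
r=.090
for ph in np.arange(85,-0.1,-4.25):
    p=np.radians(ph);k=(85-ph)/85
    Y=.110+r*np.cos(p)-.0085*np.sin(p)-.011*(1-k);Z=.16+r*np.sin(p)+.0085*np.cos(p)
    pts.append(fx(0,Y,Z))
planpath(pts)
E
```

```text
-0.01 0.03 0.85 0 0 0; 0 -0.08 0.84 0 0 0; 0.01 -0.2 0.6 0 0 0; -0 -0.32 0.1 0 0 0; 0 -0.33 -0.04 0 0 0; 0 -0.29 0.01 0 0 0; 0.01 -0.29 0.03 0 0 0; -0 -0.29 0.05 0 0 0; -0 -0.28 0.06 0 0 0; 0 -0.27 0.09 0 0 0; 0 -0.27 0.1 0 0 0; 0.01 -0.26 0.13 0 0 0
-0 -0.25 0.14 0 0 0; 0 -0.24 0.15 0 0 0; 0 -0.23 0.18 0 0 0; 0 -0.22 0.18 0 0 0; 0.01 -0.2 0.2 0 0 0; -0 -0.18 0.22 0 0 0; -0 -0.17 0.22 0 0 0; -0 -0.15 0.24 0 0 0; 0 -0.13 0.24 0 0 0; 0 -0.12 0.25 0 0 0; 0 -0.09 0.26 0 0 0; 0 -0.08 0.26 0 0 0
0 -0.06 0.27 0 0 0
end [0.5808 0.2654 0.1685]
```

>>> step_arm --increments "-0.01 0.03 0.85 0 0 0; 0 -0.08 0.84 0 0 0; 0.01 -0.2 0.6 0 0 0; 0 -0.32 0.1 0 0 0; 0 -0.33 -0.04 0 0 0; 0 -0.29 0.01 0 0 0; 0.01 -0.29 0.03 0 0 0; 0 -0.29 0.05 0 0 0; 0 -0.28 0.06 0 0 0; 0 -0.27 0.09 0 0 0; 0 -0.27 0.1 0 0 0; 0.01 -0.26 0.13 0 0 0"

```text
t: 4.32
tool_pos: [0.5724, 0.2116, 0.2395]
tool_rot: [-3.131, 0.252, -0.001]
contact_force: [-0.3, -0.2, 0.1]
opening: -0.0004
```

```bash
python3 - <<'E'
from h import *
for n in("top","scene"):
    d=ctrl.get_image(n)
    if n=="top":crop(d,80,100,260,220,4,"d_t.png")
    else: crop(d,210,150,370,330,3.3,"d_s.png")
st()
E
```

```text
t 4.4167 pos [0.5718 0.2119 0.2383] al -0.1599 tilt 0.0015 q [2.330e-01 1.400e-02 1.641e+00 1.000e-03 1.488e+00 3.920e-01] F [-0.53  0.2   0.88] T [-0.019  0.006 -0.025] op 8.824370052352602e-05
```

View pics/d_s.png

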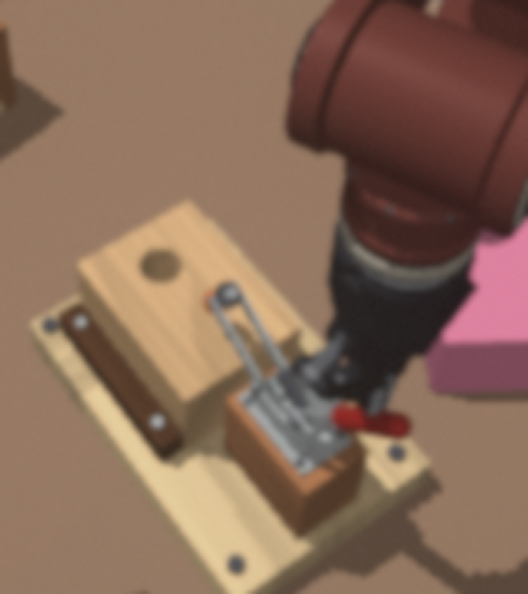

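The handle is following the fingers and the arm is coming down. I'll continue.

>>> step_arm --increments "0 -0.25 0.14 0 0 0; 0 -0.24 0.15 0 0 0; 0 -0.23 0.18 0 0 0; 0 -0.22 0.18 0 0 0; 0.01 -0.2 0.2 0 0 0; 0 -0.18 0.22 0 0 0; 0 -0.17 0.22 0 0 0; 0 -0.15 0.24 0 0 0; 0 -0.13 0.24 0 0 0; 0 -0.12 0.25 0 0 0"

```text
t: 5.25
tool_pos: [0.5801, 0.2574, 0.1884]
tool_rot: [3.131, -0.253, 0.0]
contact_force: [0.2, -3.1, 2.1]
opening: -0.0006
```

>>> step_arm --increments "0 -0.09 0.26 0 0 0; 0 -0.08 0.26 0 0 0; 0 -0.06 0.27 0 0 0; 0 0 0.05 0 0 0"

```text
t: 5.58
tool_pos: [0.5811, 0.2636, 0.1683]
tool_rot: [-3.131, 0.252, -0.0]
contact_force: [-2.3, -0.5, 6.0]
opening: -0.0001
```

```bash
python3 - <<'E'
from h import *
d=ctrl.get_image("scene");crop(d,210,150,370,330,3.3,"e_s.png")
st()
E
```

```text
t 5.6333 pos [0.5811 0.2636 0.1684] al -0.1609 tilt 0.001 q [3.090e-01 1.270e-01 1.640e+00 1.000e-03 1.373e+00 4.700e-01] F [-2.46 -0.74  5.33] T [-0.13   0.344 -0.025] op -0.00022432764974144833
```

View pics/e_s.png

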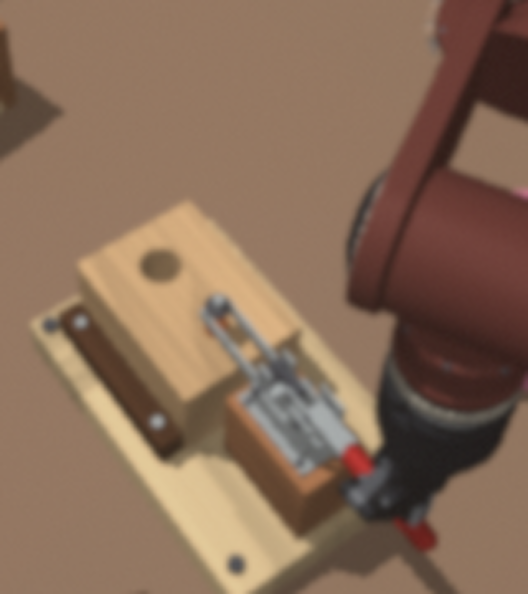

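>>> step_arm --increments "0 0 0.06 0 0 0; 0 0 0.06 0 0 0; 0 0 0 0 0 0"

```text
t: 5.88
tool_pos: [0.5813, 0.2636, 0.1681]
tool_rot: [-3.13, 0.252, -0.002]
contact_force: [-5.8, -2.8, 13.7]
opening: -0.0001
```

>>> step_arm --increments "0 0 0.06 0 0 0; 0 0 0.06 0 0 0; 0 0 0 0 0 0"

```text
t: 6.13
tool_pos: [0.5815, 0.2637, 0.1679]
tool_rot: [-3.13, 0.252, -0.003]
contact_force: [-10.9, -3.9, 22.9]
opening: -0.0001
```

The force climbs steeply with almost no motion, so the handle is on its stop. I'll lift off and check.

>>> step_arm --increments "0 0 -0.3 0 0 0; 0 0 -0.8 0 0 0; 0 0 -1 0 0 0; 0 0.3 -1 0 0 0; 0 0.9 -1 0 0 0; 0 0.95 -0.9 0 0 0; 0 0.95 0 0 0 0; 0 0.95 0 0 0 0"

```text
t: 6.8
tool_pos: [0.5654, 0.1629, 0.2889]
tool_rot: [-3.13, 0.251, -0.007]
contact_force: [-0.9, 0.2, 0.1]
opening: 0.0001
```

```bash
python3 - <<'E'
from h import *
import pickle
d=ctrl.get_image("scene");crop(d,210,150,370,330,3.3,"f_s.png")
w=ctrl.get_image("wrist");crop(w,0,0,512,384,1.5,"f_w.png");pickle.dump(d,open("f.pkl","wb"))
st()
E
```

```text
t 6.9 pos [0.5646 0.1611 0.2868] al -0.1641 tilt 0.0008 q [ 0.151 -0.064  1.638 -0.     1.568  0.315] F [ 0.15  0.54 -0.77] T [0.042 0.048 0.016] op 0.00010657430539981725
```

View pics/f_s.png

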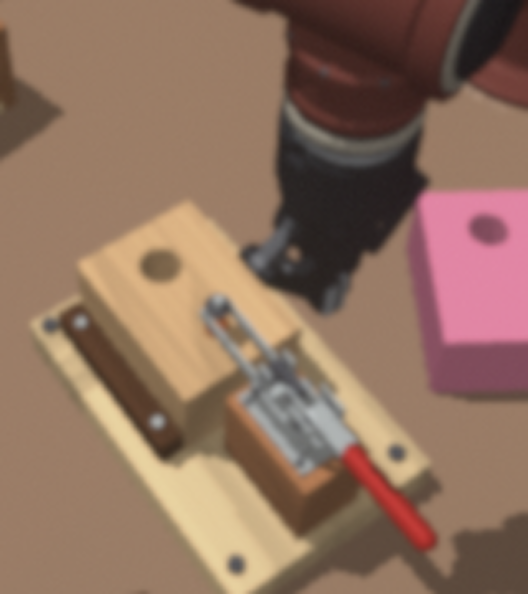

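View pics/f_w.png

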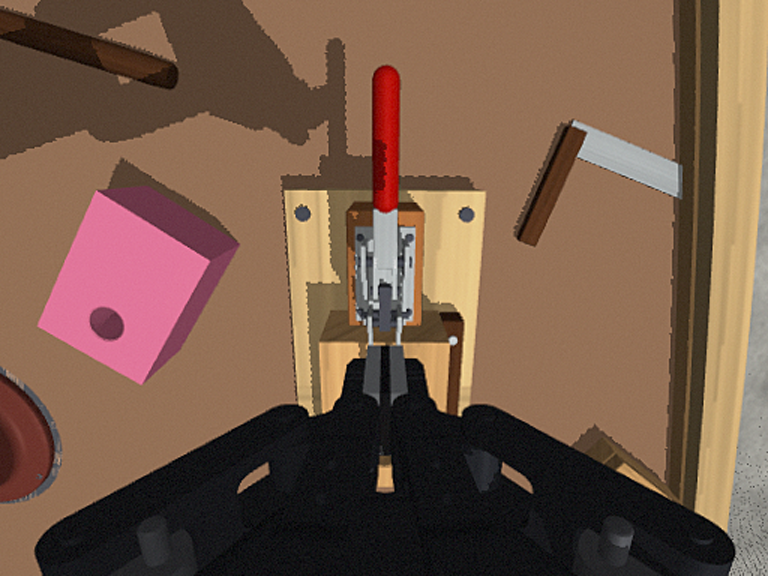

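```bash
python3 - <<'E'
from h import *
import pickle
s=pickle.load(open("f.pkl","rb"))
print("handle tip exp",(proj(s,fx(0,.230,.16))-[210,150])*3.3, "got (428,540)")
o=ctrl.get_obs();w=ctrl.get_image("wrist")
Rt=R.from_rotvec(o["tool_rot"]).as_matrix()
off=Rt.T@(w["eye"]-o["tool_pos"]);print("cam off",off);Rc=Rt.T@R.from_rotvec(w["orientation"]).as_matrix();print(Rc.round(3))
W=np.array([.535,-.0148]);T=np.array([*(W+Rt[:2,1]*.074),.20])
print("T",T); w2=dict(w);w2["eye"]=T+Rt@off
print(proj(w2,[[*W,.116],[*W,.035]]))
plan(T)
E
```

```text
handle tip exp [[440.55332014 550.32542787]] got (428,540)
cam off [-0.00045914 -0.07435501 -0.14299912]
[[ 1.    -0.     0.001]
 [-0.     0.957  0.292]
 [-0.001 -0.292  0.957]]
T [ 0.522913   -0.08780619  0.2       ]
[[256.51286337 110.89867661]
 [256.32612887 110.78725545]]
-0 0.85 0.29 0 0 -0; -0 0.84 0.28 0 0 -0; -0 0.85 0.29 0 0 -0; -0.01 0.84 0.29 0 0 -0; 0 0.85 0.29 0 0 -0; 0 0.85 0.28 0 0 -0; -0 0.84 0.29 0 0 -0; -0 0.85 0.29 0 0 -0; -0 0.84 0.28 0 0 -0; -0.01 0.85 0.29 0 0 -0; 0 0.85 0.29 0 0 -0; 0 0.84 0.29 0 0 -0
end [ 0.5229 -0.0878  0.1999] alpha -0.1631
```

>>> step_arm --increments "0 0.85 0.29 0 0 0; 0 0.84 0.28 0 0 0; 0 0.85 0.29 0 0 0; -0.01 0.84 0.29 0 0 0; 0 0.85 0.29 0 0 0; 0 0.85 0.28 0 0 0; 0 0.84 0.29 0 0 0; 0 0.85 0.29 0 0 0; 0 0.84 0.28 0 0 0; -0.01 0.85 0.29 0 0 0; 0 0.85 0.29 0 0 0; 0 0.84 0.29 0 0 0"

```text
t: 7.95
tool_pos: [0.5236, -0.087, 0.1994]
tool_rot: [-3.13, 0.251, 0.001]
contact_force: [-0.0, -0.6, 0.1]
opening: 0.0
```

>>> step_arm --increments "0 0 0 0 0 0; 0 0 0 0 0 0"

```text
t: 8.12
tool_pos: [0.5233, -0.0868, 0.1993]
tool_rot: [-3.13, 0.254, 0.003]
contact_force: [-0.1, 1.2, -1.3]
opening: -0.0
```

```bash
python3 - <<'E'
from h import *
import pickle
w=ctrl.get_image("wrist");pickle.dump(w,open("g.pkl","wb"));st()
crop(w,206,60,306,160,6,"g_w.png");print(proj(w,[[.535,-.0148,.116],[.535,-.0148,.035]]))
im=w["pixels"][60:160,206:306].astype(float);
im=np.clip(im*3,0,255).astype(np.uint8);cv2.imwrite("pics/g_b.png",cv2.resize(im[:,:,::-1],None,fx=6,fy=6,interpolation=cv2.INTER_CUBIC))
E
```

```text
t 8.1667 pos [ 0.5237 -0.0863  0.2   ] al -0.1608 tilt 0.0014 q [-3.040e-01 -1.530e-01  1.863e+00  1.000e-03  1.432e+00 -1.440e-01] F [0.37 0.92 0.14] T [ 0.006 -0.023 -0.049] op 6.411743522316451e-05
[[256.64351289 112.47866921]
 [256.61151236 112.04705364]]
```

View pics/g_w.png

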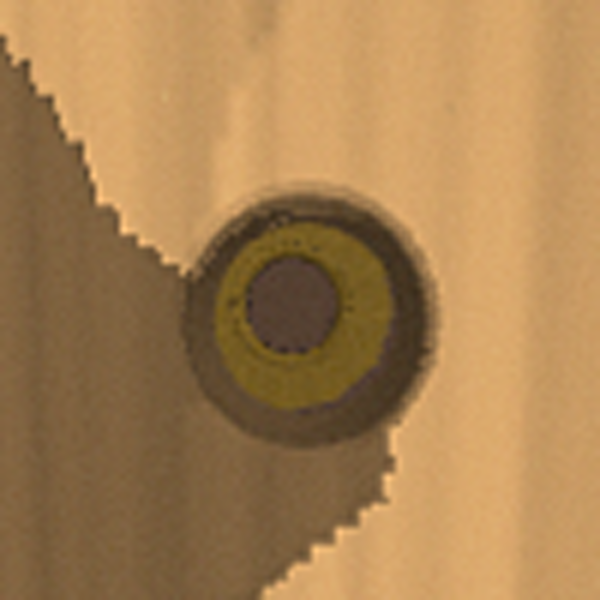

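View pics/g_b.png

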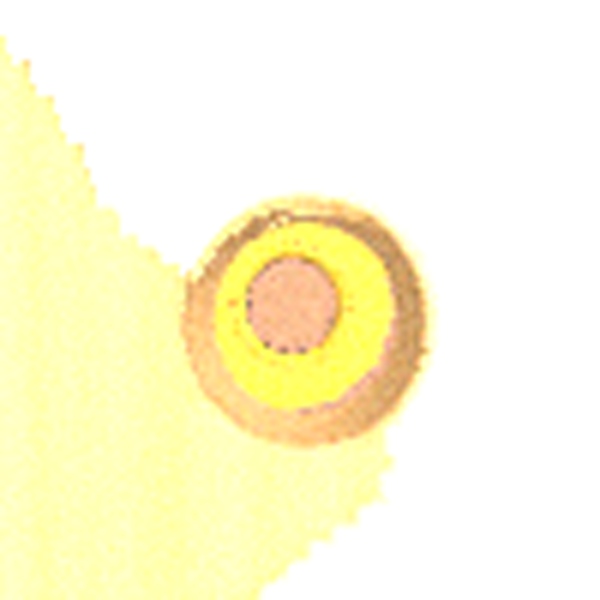

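```bash
python3 - <<'E'
from h import *
import pickle
w=pickle.load(open("g.pkl","rb"))
for n,p,z in[("mouth",(310,316),.116),("bore",(292,305),.035),("bore_mid",(292,305),.025)]: print(n,onz(w,cp(206,60,6,p),z).round(4))
print(w["eye"],onz(w,cp(206,60,6,(246,305)),.035)-onz(w,cp(206,60,6,(338,305)),.035))
m=onz(w,cp(206,60,6,(310,316)),.116);b=onz(w,cp(206,60,6,(292,305)),.035);print(np.linalg.norm((m-b)[:2]),(b-m)[:2])
# rack view: camera above bar
o=ctrl.get_obs();Rt=R.from_rotvec(o["tool_rot"]).as_matrix();off=Rt.T@(w["eye"]-o["tool_pos"])
al=1.51;A=np.array([[np.cos(al),np.sin(al),0],[np.sin(al),-np.cos(al),0],[0,0,-1]])
B=np.array([.556,-.347]);T=np.array([*(B+A[:2,1]*.03),.27]);print(T)
E
```

```text
mouth [ 0.5355 -0.0147  0.116 ]
bore [ 0.5328 -0.0127  0.035 ]
bore_mid [ 0.5327 -0.0127  0.025 ]
[ 0.53510733 -0.013538    0.34245711] [-0.0163871   0.00267887  0.        ]
0.003403911173821853 [-0.00275639  0.00199724]
[ 0.58594457 -0.34882277  0.27      ]
```

```bash
python3 - <<'E'
from h import *
plan([.629,-.351,.24],1.51)
E
```

```text
0.33 0.54 -0.09 0 0 -0.93; 0.27 0.57 -0.09 0 0 -0.93; 0.22 0.6 -0.09 0 0 -0.93; 0.16 0.61 -0.09 0 0 -0.93; 0.11 0.62 -0.09 0 0 -0.93; 0.04 0.63 -0.09 0 0 -0.93; -0.01 0.64 -0.09 0 0 -0.93; -0.07 0.62 -0.09 0 0 -0.93; -0.13 0.62 -0.09 0 0 -0.93; -0.18 0.61 -0.09 0 0 -0.93; -0.25 0.58 -0.09 0 0 -0.93; -0.29 0.57 -0.09 0 0 -0.93
-0.34 0.53 -0.09 0 0 -0.93; -0.4 0.49 -0.09 0 0 -0.93; -0.43 0.46 -0.09 0 0 -0.93; -0.48 0.41 -0.09 0 0 -0.93; -0.52 0.37 -0.09 0 0 -0.93; -0.54 0.32 -0.08 0 0 -0.93
end [ 0.629  -0.3509  0.2399] alpha 1.5132
```

>>> step_arm --increments "0.33 0.54 -0.09 0 0 -0.93; 0.27 0.57 -0.09 0 0 -0.93; 0.22 0.6 -0.09 0 0 -0.93; 0.16 0.61 -0.09 0 0 -0.93; 0.11 0.62 -0.09 0 0 -0.93; 0.04 0.63 -0.09 0 0 -0.93; -0.01 0.64 -0.09 0 0 -0.93; -0.07 0.62 -0.09 0 0 -0.93; -0.13 0.62 -0.09 0 0 -0.93; -0.18 0.61 -0.09 0 0 -0.93; -0.25 0.58 -0.09 0 0 -0.93; -0.29 0.57 -0.09 0 0 -0.93" --fingers 0

```text
t: 9.17
tool_pos: [0.5952, -0.2627, 0.2281]
tool_rot: [2.785, 1.453, 0.002]
contact_force: [-0.3, -0.4, 0.4]
opening: 0.0423
```

>>> step_arm --increments "-0.34 0.53 -0.09 0 0 -0.93; -0.4 0.49 -0.09 0 0 -0.93; -0.43 0.46 -0.09 0 0 -0.93; -0.48 0.41 -0.09 0 0 -0.93; -0.52 0.37 -0.09 0 0 -0.93; -0.54 0.32 -0.08 0 0 -0.93; 0 0 0 0 0 0; 0 0 0 0 0 0"

```text
t: 9.83
tool_pos: [0.6297, -0.3507, 0.2408]
tool_rot: [-2.286, -2.155, -0.001]
contact_force: [-0.1, 1.0, -0.0]
opening: 0.0425
```

```bash
python3 - <<'E'
from h import *
import pickle
w=ctrl.get_image("wrist");pickle.dump(w,open("i.pkl","wb"));st()
crop(w,166,30,346,180,4,"i_w.png");print((proj(w,[[.556,-.347,.158]])-[166,30])*4)
E
```

```text
t 9.8833 pos [ 0.6294 -0.3503  0.2407] al 1.5124 tilt 0.0008 q [-6.110e-01  2.680e-01  1.358e+00  1.000e-03  1.516e+00 -2.124e+00] F [0.21 0.4  0.29] T [ 0.037  0.001 -0.061] op 0.042832445600240465
[[357.77116686 325.65068987]]
```

View pics/i_w.png

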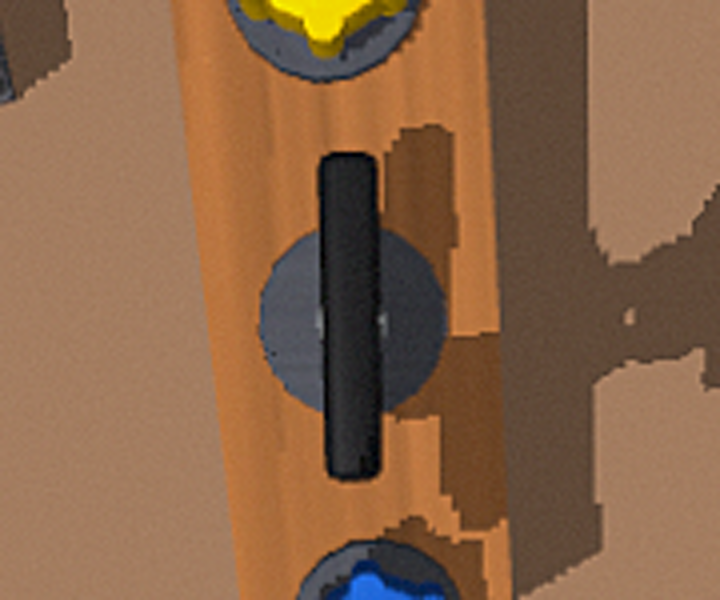

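```bash
python3 - <<'E'
from h import *
import pickle
w=pickle.load(open("i.pkl","rb"))
P=lambda *p:onz(w,cp(166,30,4,p),.158)
a,b=P(348,152),P(354,480);print(a,b,np.linalg.norm(a-b),"ang",np.arctan2(b[1]-a[1],b[0]-a[0]),"c",(a+b)/2,P(351,316))
print("flange",onz(w,cp(166,30,4,(353,320)),.116))
ang=np.arctan2(b[1]-a[1],b[0]-a[0]);c=P(351,316)
plan([c[0],c[1],.185],ang+np.pi/2)
E
```

```text
[ 0.52358812 -0.34722525  0.158     ] [ 0.58629613 -0.34990003  0.158     ] 0.06276502913027365 ang -0.042628735227491193 c [ 0.55494213 -0.34856264  0.158     ] [ 0.55377311 -0.34851183  0.158     ]
flange [ 0.55450384 -0.34847817  0.116     ]
-0.03 -0.76 0.56 0 0 -0.04; -0.02 -0.75 0.55 0 0 -0.04; -0.02 -0.76 0.56 0 0 -0.04; -0.02 -0.75 0.56 0 0 -0.04
end [ 0.5539 -0.3486  0.185 ] alpha 1.5284
```

>>> step_arm --increments "-0.03 -0.75 0.56 0 0 -0.04; -0.02 -0.75 0.55 0 0 -0.04; -0.02 -0.75 0.56 0 0 -0.04; -0.02 -0.74 0.56 0 0 -0.04; 0 0 0.7 0 0 0; 0 0 0.7 0 0 0; 0 0 0.5 0 0 0; 0 0 0.25 0 0 0; 0 0 0 0 0 0"

```text
t: 10.63
tool_pos: [0.5532, -0.3486, 0.1293]
tool_rot: [-2.265, -2.172, 0.0]
contact_force: [-1.0, 0.6, 0.1]
opening: 0.0426
```

```bash
python3 - <<'E'
from h import *
w=ctrl.get_image("wrist");st()
crop(w,0,0,512,384,1.5,"j_w.png")
E
```

```text
t 10.6833 pos [ 0.5539 -0.3493  0.1307] al 1.5293 tilt 0.0013 q [-0.676  0.2    1.625  0.     1.318 -2.206] F [0.   0.18 0.16] T [-0.044  0.041 -0.007] op 0.042458994319232904
```

View pics/j_w.png

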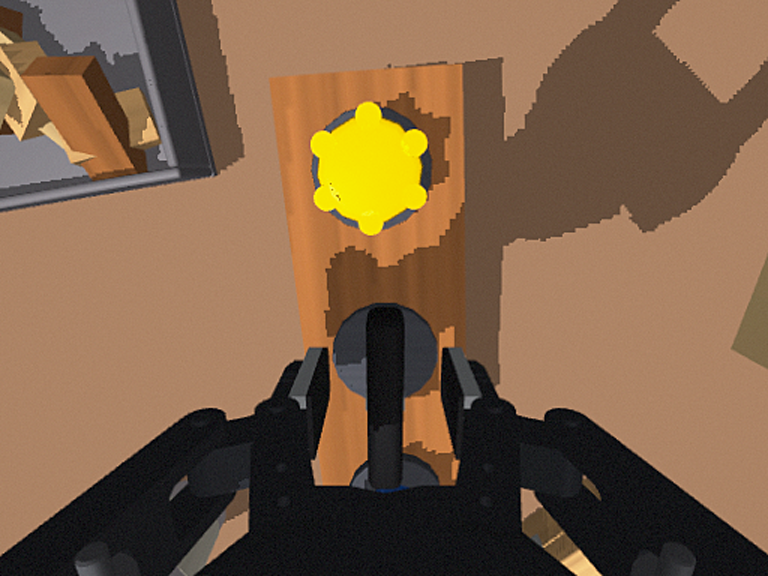

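>>> step_arm --increments "0 0.03 0 0 0 0; 0 0 0 0 0 0; 0 0 0 0 0 0; 0 0 0 0 0 0; 0 0 0 0 0 0" --fingers -1 --newtons 80

```text
t: 11.1
tool_pos: [0.5555, -0.3506, 0.1329]
tool_rot: [2.266, 2.173, 0.001]
contact_force: [0.3, 1.1, 4.6]
opening: 0.0105
```

>>> step_arm --increments "0 0 -0.15 0 0 0; 0 0 -0.4 0 0 0; 0 0 -0.8 0 0 0; 0 0 -0.9 0 0 0; 0 0 -0.9 0 0 0; 0 0 -0.9 0 0 0; 0 0 -0.9 0 0 0"

```text
t: 11.68
tool_pos: [0.5541, -0.35, 0.2559]
tool_rot: [-2.267, -2.173, 0.001]
contact_force: [-0.1, -0.4, -1.7]
opening: 0.0101
```

```bash
python3 - <<'E'
from h import *
import pickle
w=ctrl.get_image("wrist");s=ctrl.get_image("scene");t=ctrl.get_image("top");st();pickle.dump((w,s,t),open("k.pkl","wb"))
crop(w,150,150,362,384,2.5,"k_w.png");crop(s,100,100,250,220,5,"k_s.png")
E
```

```text
t 11.8333 pos [ 0.5553 -0.351   0.2576] al 1.5289 tilt 0.0046 q [-0.677  0.11   1.508 -0.     1.518 -2.206] F [ 0.87  0.67 -1.96] T [ 0.043  0.015 -0.065] op 0.010543678314861913
```

View pics/k_w.png

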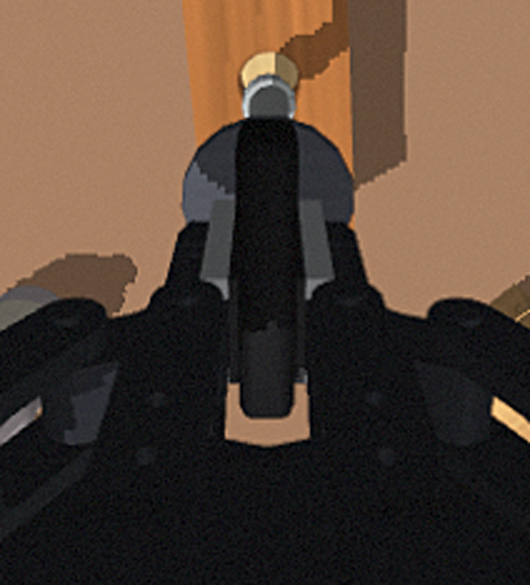

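View pics/k_s.png

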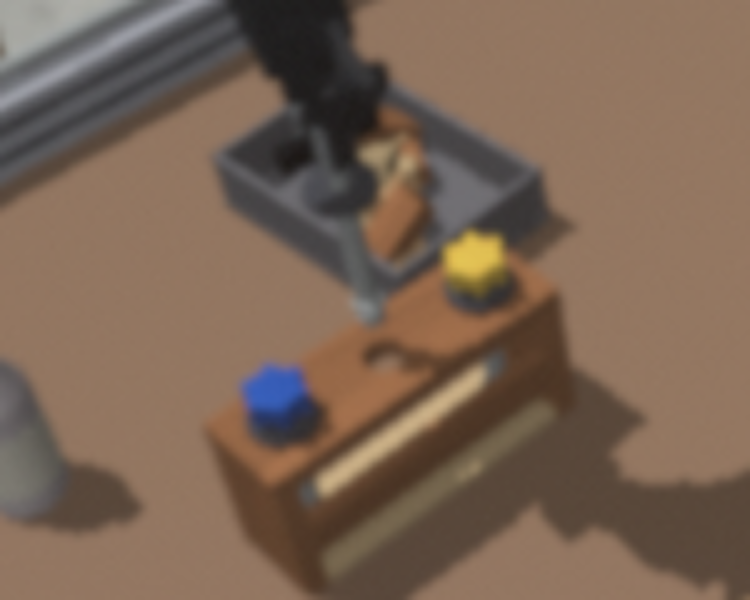

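```bash
python3 - <<'E'
from h import *
import pickle
w,s,t=pickle.load(open("k.pkl","rb"));o=ctrl.get_obs();Rt=R.from_rotvec(o["tool_rot"]).as_matrix()
p=o["tool_pos"]
for n,dz in [("tip",.121),("pilot top",.113),("flange",.021)]:
    P=p+Rt@np.array([0,0,dz]);print(n,P,"w",(proj(w,P)-[150,150])*2.5,"s",(proj(s,P)-[100,100])*5)
print(tri([(w,cp(150,150,2.5,(268,68))),(s,cp(100,100,5,(369,312)))]))
E
python3 - <<'E'
import cv2
im=cv2.imread("pics/k_w.png")[40:240,160:380];cv2.imwrite("pics/k_w2.png",cv2.resize(im,None,fx=3,fy=3))
E
```

```text
tip [ 0.55576637 -0.35131477  0.13660641] w [[262.45335625  99.47166958]] s [[371.55671452 317.461436  ]]
pilot top [ 0.55573884 -0.35129087  0.14460632] w [[262.43261532 105.14326454]] s [[369.24303354 308.04628103]]
flange [ 0.55542226 -0.35101602  0.23660537] w [[262.06853536 205.46924221]] s [[340.9328584  192.41876985]]
[ 0.54870986 -0.35318649  0.13609095]
```

View pics/k_w2.png

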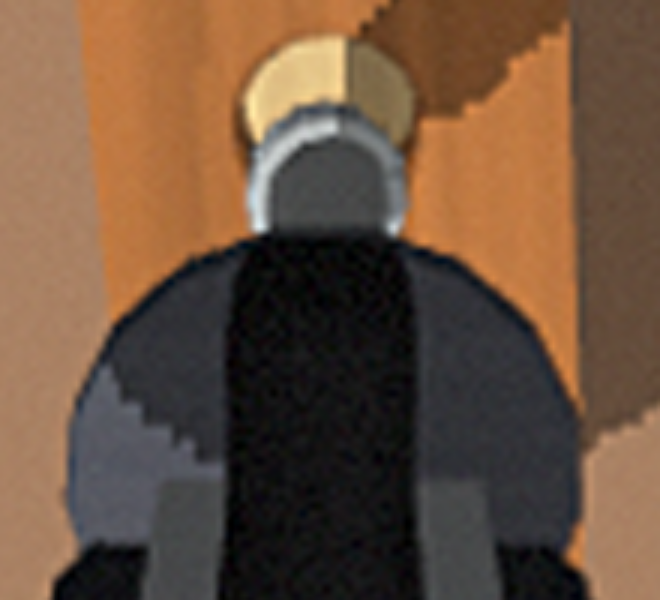

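```bash
python3 - <<'E'
from h import *
import pickle
w,s,t=pickle.load(open("k.pkl","rb"));o=ctrl.get_obs();Rt=R.from_rotvec(o["tool_rot"]).as_matrix()
p=o["tool_pos"]
f=lambda y,z:((proj(w,p+Rt@np.array([0,y,z]))-[150,150])*2.5).round(1)
for z in(.121,.113,.099): print("far edge",z,f(-.01025,z), f(-.008,z))
print("flange far",f(-.0225,.021),f(-.0225,.015),"bar front end top",f(-.032,-.027),f(-.032,-.011),"bar back",f(.032,-.027))
E
```

```text
far edge 0.121 [[262.4  74.6]] [[262.4  80.1]]
far edge 0.113 [[262.4  79.7]] [[262.4  85.3]]
far edge 0.099 [[262.4  89.2]] [[262.4  95.1]]
flange far [[261.9 123.4]] [[261.9 131.1]] bar front end top [[261.4 156. ]] [[261.6 127.8]] bar back [[262.  443.1]]
```

```bash
python3 - <<'E'
from h import *
st();plan([.533,-.0135,.30],2.95)
E
```

```text
t 11.8333 pos [ 0.5553 -0.351   0.2576] al 1.5289 tilt 0.0046 q [-0.677  0.11   1.508 -0.     1.518 -2.206] F [ 0.87  0.67 -1.96] T [ 0.043  0.015 -0.065] op 0.010543678314861913
0.9 -0.1 -0.12 0 0 -0.95; 0.9 -0.01 -0.11 0 0 -0.95; 0.9 0.08 -0.12 0 0 -0.95; 0.88 0.15 -0.11 0 0 -0.95; 0.87 0.25 -0.12 0 0 -0.95; 0.84 0.32 -0.12 0 0 -0.95; 0.81 0.4 -0.11 0 0 -0.95; 0.76 0.48 -0.12 0 0 -0.95; 0.72 0.55 -0.11 0 0 -0.95; 0.66 0.61 -0.12 0 0 -0.95; 0.6 0.67 -0.12 0 0 -0.95; 0.54 0.73 -0.11 0 0 -0.95
0.46 0.77 -0.12 0 0 -0.95; 0.38 0.82 -0.11 0 0 -0.95; 0.31 0.85 -0.12 0 0 -0.95
end [ 0.5331 -0.0134  0.3   ] alpha 2.9539
```

>>> step_arm --increments "0.9 -0.1 -0.12 0 0 -0.95; 0.9 -0.01 -0.11 0 0 -0.95; 0.9 0.08 -0.12 0 0 -0.95; 0.88 0.15 -0.11 0 0 -0.95; 0.87 0.25 -0.12 0 0 -0.95; 0.84 0.32 -0.12 0 0 -0.95; 0.81 0.4 -0.11 0 0 -0.95; 0.76 0.48 -0.12 0 0 -0.95; 0.72 0.55 -0.11 0 0 -0.95; 0.66 0.61 -0.12 0 0 -0.95; 0.6 0.67 -0.12 0 0 -0.95; 0.54 0.73 -0.11 0 0 -0.95"

```text
t: 12.83
tool_pos: [0.5355, -0.079, 0.2869]
tool_rot: [-0.728, -3.052, -0.0]
contact_force: [0.9, -0.1, -1.9]
opening: 0.0104
```

>>> step_arm --increments "0.46 0.77 -0.12 0 0 -0.95; 0.38 0.82 -0.11 0 0 -0.95; 0.31 0.85 -0.12 0 0 -0.95; 0 0 0 0 0 0; 0 0 0 0 0 0; 0 0 0 0 0 0"

```text
t: 13.33
tool_pos: [0.5318, -0.013, 0.2966]
tool_rot: [-0.295, -3.125, 0.001]
contact_force: [0.0, -0.4, -1.6]
opening: 0.0105
```

```bash
python3 - <<'E'
from h import *
import pickle
L=[]
w=ctrl.get_image("wrist");L.append(ctrl.get_obs()["tool_pos"]);s=ctrl.get_image("scene");L.append(ctrl.get_obs()["tool_pos"]);t=ctrl.get_image("top");L.append(ctrl.get_obs()["tool_pos"]);st();pickle.dump((w,s,t),open("l.pkl","wb"));print(np.round(L,4))
crop(w,150,150,362,384,2.5,"l_w.png");crop(s,200,130,340,300,3.5,"l_s.png");crop(t,130,110,270,210,5,"l_t.png")
p=ctrl.get_obs()["tool_pos"]
for n,dz in [("tip",.121),("flange",.021)]:
    P=p-[0,0,dz];print(n,(proj(s,P)-[200,130])*3.5,(proj(t,P)-[130,110])*5)
E
```

```text
t 13.4833 pos [ 0.5322 -0.0136  0.2975] al 2.9522 tilt 0.0016 q [-0.165 -0.2    1.743 -0.     1.6   -3.117] F [-0.19 -0.58 -2.07] T [-0.057 -0.053  0.025] op 0.010462834879876854
[[ 0.532  -0.0134  0.2969]
 [ 0.5321 -0.0136  0.2972]
 [ 0.5322 -0.0136  0.2975]]
tip [[208.1950224  299.54774291]] [[445.81129634 238.73875355]]
flange [[206.20589436 209.33131318]] [[421.87080929 156.51952124]]
```

View pics/l_s.png

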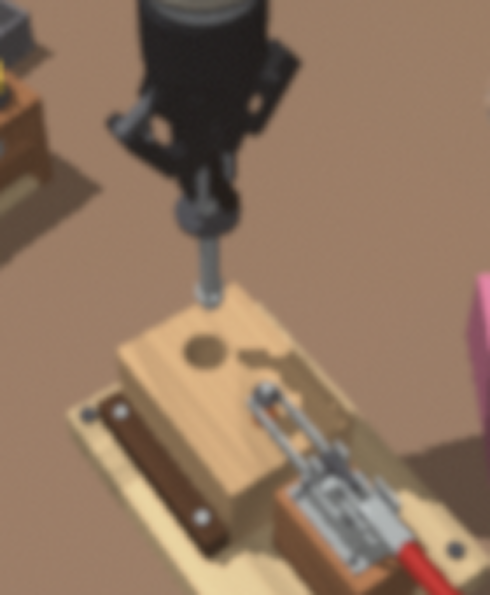

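View pics/l_t.png

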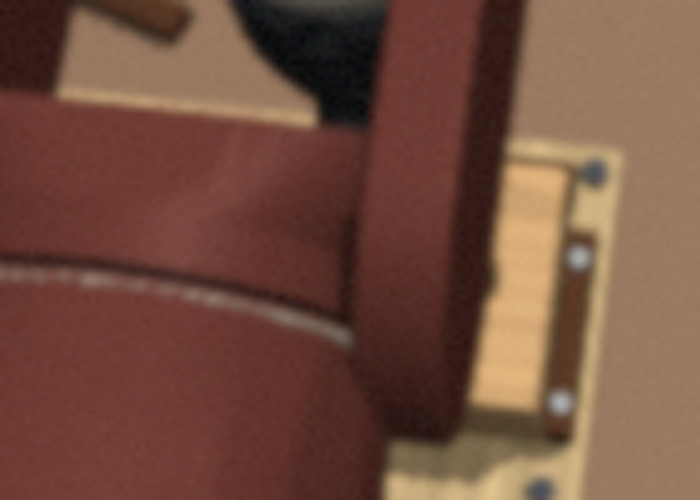

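View pics/l_w.png

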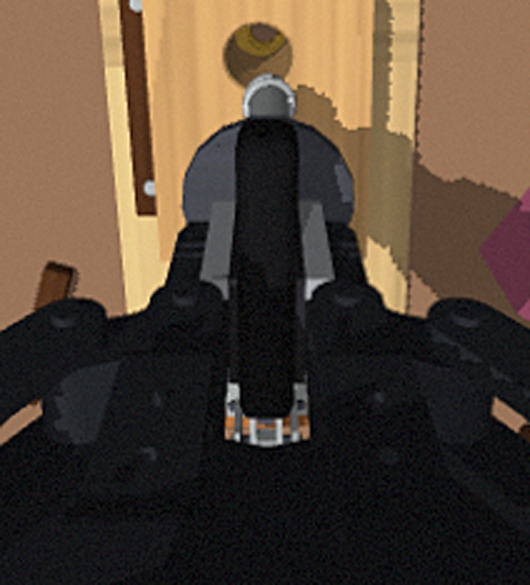

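```bash
python3 - <<'E'
from h import *
import pickle
w,s,t=pickle.load(open("l.pkl","rb"))
im=w["pixels"][150:200,225:285,::-1];cv2.imwrite("pics/l_w3.png",cv2.resize(im,None,fx=10,fy=10,interpolation=cv2.INTER_CUBIC))
im=s["pixels"][200:250,230:290,::-1];cv2.imwrite("pics/l_s3.png",cv2.resize(im,None,fx=10,fy=10,interpolation=cv2.INTER_CUBIC))
print("wrist mouth raw",onz(w,cp(150,150,2.5,(257,54)),.116))
E
```

```text
wrist mouth raw [ 0.53502697 -0.01722549  0.116     ]
```

View pics/l_w3.png

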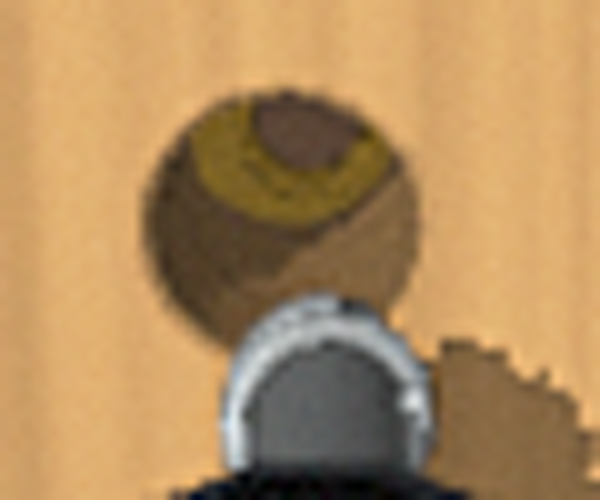

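View pics/l_s3.png

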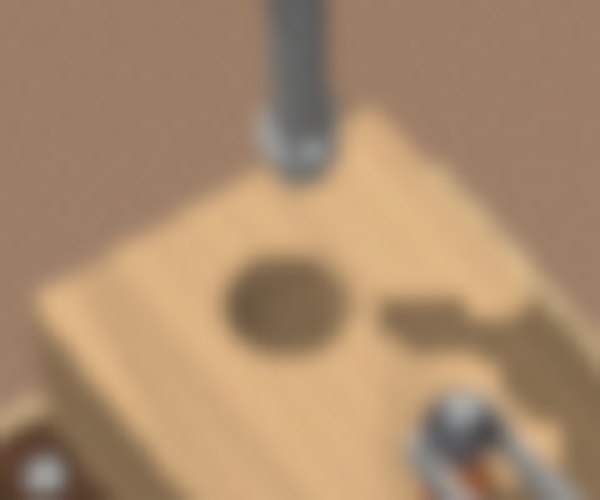

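```bash
python3 - <<'E'
from h import *
import pickle
w,s,t=pickle.load(open("l.pkl","rb"))
print("scene mouth",onz(s,cp(230,200,10,(285,303)),.116),"scene tip at z .1765",onz(s,cp(230,200,10,(300,168)),.1765))
st();plan([.5352,-.0142,.25])
E
```

```text
scene mouth [ 0.53662218 -0.01563783  0.116     ] scene tip at z .1765 [ 0.53377965 -0.01179892  0.1765    ]
t 13.4833 pos [ 0.5322 -0.0136  0.2975] al 2.9522 tilt 0.0016 q [-0.165 -0.2    1.743 -0.     1.6   -3.117] F [-0.19 -0.58 -2.07] T [-0.057 -0.053  0.025] op 0.010462834879876854
-0.06 -0 0.95 0 0 -0; -0.06 -0 0.95 0 0 -0
end [ 0.5351 -0.0142  0.25  ] alpha 2.9522
```

>>> step_arm --increments "-0.06 0 0.95 0 0 0; -0.06 0 0.95 0 0 0; 0 0 0.4 0 0 0; 0 0 0.4 0 0 0; 0 0 0.4 0 0 0; 0 0 0 0 0 0"

```text
t: 13.98
tool_pos: [0.5345, -0.0134, 0.219]
tool_rot: [-0.295, -3.124, -0.0]
contact_force: [-0.3, 0.7, -2.8]
opening: 0.0104
```

```bash
python3 - <<'E'
from h import *
import pickle
w=ctrl.get_image("wrist");s=ctrl.get_image("scene");st()
crop(w,150,150,362,384,2.5,"m_w.png");crop(s,230,190,300,250,8,"m_s.png")
E
```

```text
t 14.0833 pos [ 0.5356 -0.0135  0.2214] al 2.9538 tilt 0.0003 q [-0.164 -0.156  1.83  -0.     1.467 -3.118] F [-0.53  0.44 -2.21] T [ 0.013 -0.009 -0.027] op 0.010617210550151973
```

View pics/m_s.png

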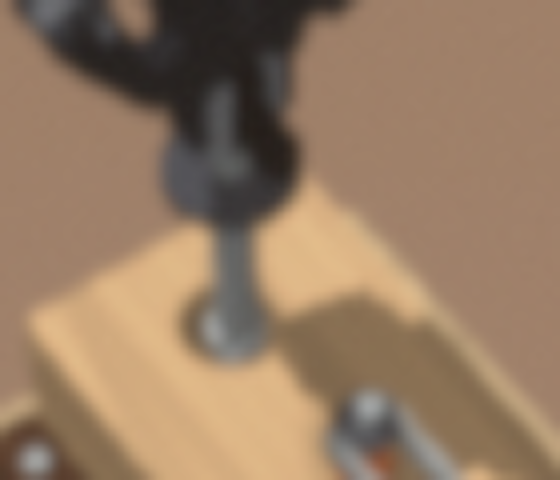

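View pics/m_w.png

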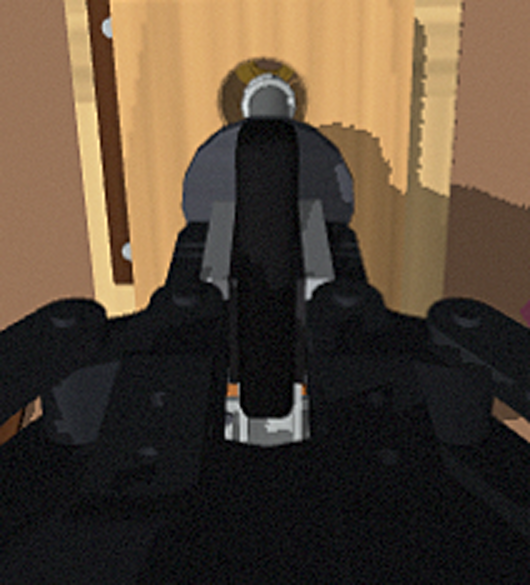

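```bash
python3 - <<'E'
from h import *
s=ctrl.get_image("scene");w=ctrl.get_image("wrist");import pickle;pickle.dump((w,s),open("m.pkl","wb"))
a=onz(s,(258,229.8),.116)
for d in((1,0),(0,1)): print(d,onz(s,(258+d[0],229.8+d[1]),.116)-a)
im=s["pixels"][210:245,240:280,::-1];cv2.imwrite("pics/m_s3.png",cv2.resize(im,None,fx=14,fy=14,interpolation=cv2.INTER_CUBIC))
im=w["pixels"][165:205,230:280,::-1];cv2.imwrite("pics/m_w3.png",cv2.resize(im,None,fx=12,fy=12,interpolation=cv2.INTER_CUBIC))
p=ctrl.get_obs()["tool_pos"]
for z in (.118,.122): print((proj(s,[p[0],p[1],z])-[240,210])*14)
E
```

```text
(1, 0) [-0.00185232  0.00185736  0.        ]
(0, 1) [0.00221444 0.00225573 0.        ]
[[262.53548314 277.17128123]]
[[262.22354816 264.97655133]]
```

View pics/m_s3.png

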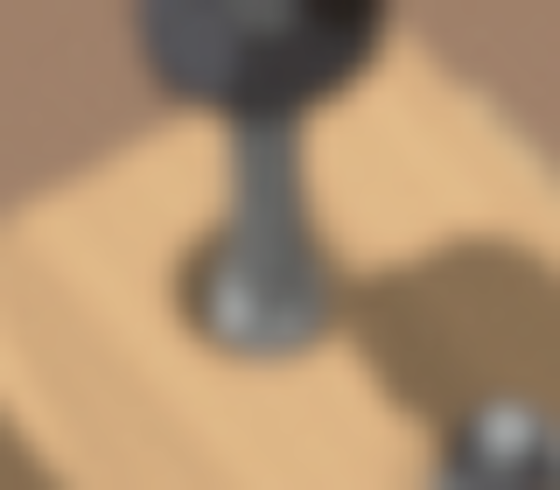

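View pics/m_w3.png

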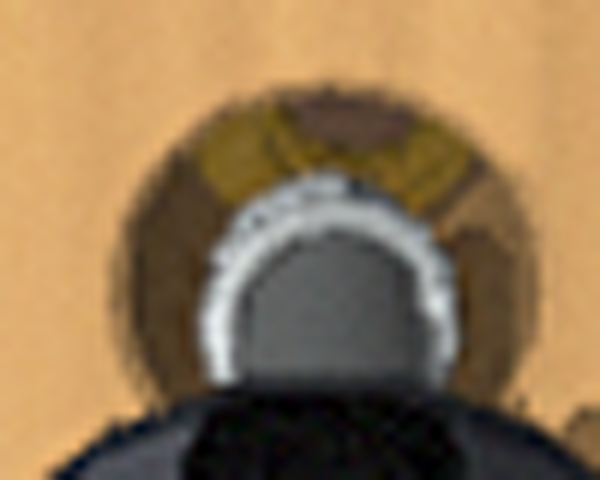

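```bash
python3 - <<'E'
from h import *
import pickle
w,s=pickle.load(open("m.pkl","rb"));o=ctrl.get_obs();Rt=R.from_rotvec(o["tool_rot"]).as_matrix();st()
T=lambda p,z:(Rt.T@(onz(w,cp(230,165,12,p),z)-o["tool_pos"]))[:2]*1000
print("mouth far edge->center",T((328,90),.116)+[0,16.5],"LR",T((118,290),.116),T((538,290),.116))
for z in(.108,.112,.120): print("screw",z,T((329,170),z)+[0,10.25],T((200,310),z),T((458,310),z))
print("bore x",T((350,120),.035), "bore far/near edge",T((350,148),.035))
E
```

```text
t 14.1833 pos [ 0.5361 -0.0135  0.2225] al 2.954 tilt 0.0023 q [-0.164 -0.157  1.829  0.     1.467 -3.118] F [-0.09 -0.42 -2.7 ] T [0.043 0.034 0.013] op 0.010546506974819014
mouth far edge->center [ 0.99379813 -2.62467022] LR [-15.64734728  -2.91551439] [17.64954394 -2.94039535]
screw 0.108 [ 1.0935974  -0.47900557] [-9.47296136  1.08745369] [11.67476816  1.07130166]
screw 0.112 [ 1.08485544 -1.47250455] [-9.31734193 -0.08984871] [11.50143751 -0.1057495 ]
screw 0.12 [ 1.06737151 -3.45950251] [-9.00610308 -2.44445352] [11.15477623 -2.45985182]
bore x [3.42114386 2.07914201] bore far/near edge [3.42871967 5.0534405 ]
```

>>> step_arm --increments "0.06 -0.01 0 0 0 0; 0.05 -0.01 0 0 0 0; 0 0 0.3 0 0 0; 0 0 0.5 0 0 0; 0 0 0.5 0 0 0; 0 0 0 0 0 0"

```text
t: 14.68
tool_pos: [0.5303, -0.013, 0.1839]
tool_rot: [-0.294, -3.121, -0.001]
contact_force: [0.3, 0.4, -2.9]
opening: 0.0108
```

>>> step_arm --increments "0 0 0.4 0 0 0; 0 0 0.3 0 0 0; 0 0 0.2 0 0 0; 0 0 0 0 0 0"

```text
t: 15.02
tool_pos: [0.5317, -0.0132, 0.1642]
tool_rot: [-0.294, -3.125, -0.0]
contact_force: [-0.2, 0.8, -2.7]
opening: 0.0107
```

>>> step_arm --increments "0 0 0.08 0 0 0; 0 0 0.08 0 0 0; 0 0 0 0 0 0"

```text
t: 15.27
tool_pos: [0.5327, -0.0134, 0.1621]
tool_rot: [0.294, 3.128, -0.0]
contact_force: [-0.5, 0.3, -1.9]
opening: 0.0104
```

>>> step_arm --increments "0 0 0.05 0 0 0; 0 0 0.05 0 0 0; 0 0 0 0 0 0"

```text
t: 15.52
tool_pos: [0.5326, -0.0133, 0.1595]
tool_rot: [-0.294, -3.128, -0.0]
contact_force: [-0.8, 0.2, -1.3]
opening: 0.0103
```

>>> step_arm --increments "0 0 0.04 0 0 0; 0 0 0.04 0 0 0; 0 0 0 0 0 0"

```text
t: 15.77
tool_pos: [0.5325, -0.0133, 0.1573]
tool_rot: [-0.294, -3.127, -0.0]
contact_force: [-0.4, 0.6, -1.8]
opening: 0.0103
```

>>> step_arm --increments "0 0 0.04 0 0 0; 0 0 0.04 0 0 0; 0 0 0 0 0 0"

```text
t: 16.02
tool_pos: [0.5325, -0.0133, 0.1553]
tool_rot: [-0.294, -3.127, -0.0]
contact_force: [0.6, -0.2, -2.9]
opening: 0.0102
```

>>> step_arm --increments "0 0 0.04 0 0 0; 0 0 0.04 0 0 0; 0 0 0 0 0 0"

```text
t: 16.27
tool_pos: [0.5326, -0.0132, 0.1533]
tool_rot: [-0.294, -3.128, -0.001]
contact_force: [0.3, 0.4, -1.8]
opening: 0.0101
```

>>> step_arm --increments "0 0 0.04 0 0 0; 0 0 0.04 0 0 0; 0 0 0 0 0 0"

```text
t: 16.52
tool_pos: [0.5328, -0.0132, 0.1514]
tool_rot: [0.294, 3.127, 0.001]
contact_force: [0.9, 1.6, -3.0]
opening: 0.0104
```

>>> step_arm --increments "0 0 0.04 0 0 0; 0 0 0.04 0 0 0; 0 0 0 0 0 0"

```text
t: 16.77
tool_pos: [0.5327, -0.0132, 0.1494]
tool_rot: [0.294, 3.128, 0.0]
contact_force: [1.1, 1.3, -1.7]
opening: 0.011
```

>>> step_arm --increments "0 0 0.04 0 0 0; 0 0 0.04 0 0 0; 0 0 0 0 0 0"

```text
t: 17.02
tool_pos: [0.5327, -0.0133, 0.1474]
tool_rot: [0.294, 3.128, 0.0]
contact_force: [0.7, 1.3, -2.4]
opening: 0.0105
```

>>> step_arm --increments "0 0 0.04 0 0 0; 0 0 0.04 0 0 0; 0 0 0 0 0 0"

```text
t: 17.27
tool_pos: [0.5331, -0.0134, 0.1464]
tool_rot: [0.294, 3.127, 0.0]
contact_force: [0.0, 0.2, 2.1]
opening: 0.0108
```

>>> step_arm --increments "0 0 0.009 0 0 0.9; 0 0 0.009 0 0 0.9; 0 0 0.009 0 0 0.9; 0 0 0 0 0 0"

```text
t: 17.6
tool_pos: [0.5331, -0.0133, 0.1457]
tool_rot: [0.714, 3.058, 0.001]
contact_force: [0.1, 1.1, 2.4]
opening: 0.0108
```

```bash
python3 - <<'E'
from h import *
st()
s=ctrl.get_image("scene");crop(s,220,170,310,250,7,"n_s.png")
E
```

```text
t 17.6 pos [ 0.5331 -0.0133  0.1457] al 2.6826 tilt 0.0013 q [-0.165 -0.099  1.909  0.     1.331 -2.847] F [0.08 1.11 2.4 ] T [ 0.345 -0.036 -0.022] op 0.010807779773458783
```

View pics/n_s.png

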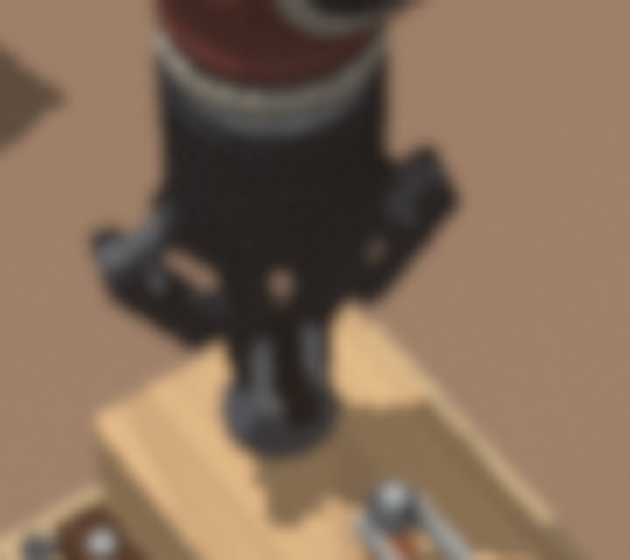

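>>> step_arm --increments "0 0 0.009 0 0 0.9; 0 0 0.008 0 0 0.9; 0 0 0.009 0 0 0.9; 0 0 0.008 0 0 0.9; 0 0 0.008 0 0 0.9; 0 0 0.008 0 0 0.9; 0 0 0 0 0 0"

```text
t: 18.23
tool_pos: [0.5332, -0.0135, 0.1445]
tool_rot: [1.501, 2.758, 0.0]
contact_force: [0.4, 1.5, 4.2]
opening: 0.0104
```

```bash
python3 - <<'E'
from h import *
st()
E
```

```text
t 18.2333 pos [ 0.5332 -0.0135  0.1445] al 2.1447 tilt 0.0014 q [-0.165 -0.098  1.91  -0.     1.329 -2.309] F [0.43 1.52 4.22] T [ 0.256 -0.104 -0.008] op 0.010382869252751198
```

>>> step_arm --increments "0 0 0.008 0 0 0.9; 0 0 0.008 0 0 0.9; 0 0 0.008 0 0 0.9; 0 0 0.008 0 0 0.9; 0 0 0.008 0 0 0.9; 0 0 0.008 0 0 0.9; 0 0 0.008 0 0 0.9; 0 0 0.008 0 0 0.9; 0 0 0 0 0 0"

```text
t: 18.98
tool_pos: [0.533, -0.0137, 0.1429]
tool_rot: [2.375, 2.054, 0.0]
contact_force: [0.0, -0.1, 5.4]
opening: 0.0105
```

```bash
python3 - <<'E'
from h import *
st()
E
```

```text
t 18.9833 pos [ 0.533  -0.0137  0.1429] al 1.4261 tilt 0.0014 q [-1.650e-01 -9.600e-02  1.911e+00 -1.000e-03  1.326e+00 -1.591e+00] F [ 0.   -0.1   5.43] T [ 0.032  0.131 -0.085] op 0.010485903732429221
```

>>> step_arm --increments "0 0 0.008 0 0 0.9; 0 0 0.008 0 0 0.9; 0 0 0.008 0 0 0.9; 0 0 0.008 0 0 0.9; 0 0 0.008 0 0 0.9; 0 0 0.008 0 0 0.9; 0 0 0.008 0 0 0.9; 0 0 0.008 0 0 0.9; 0 0 0 0 0 0"

```text
t: 19.73
tool_pos: [0.5328, -0.0137, 0.1413]
tool_rot: [2.947, 1.087, -0.0]
contact_force: [-1.6, 0.7, 6.0]
opening: 0.0105
```

```bash
python3 - <<'E'
from h import *
s=ctrl.get_image("scene");crop(s,220,170,310,250,7,"o_s.png");st()
E
```

```text
t 19.7833 pos [ 0.5328 -0.0137  0.1413] al 0.7089 tilt 0.0011 q [-1.650e-01 -9.500e-02  1.912e+00 -1.000e-03  1.324e+00 -8.740e-01] F [-0.55  0.19  5.2 ] T [-0.074  0.331 -0.088] op 0.01019960852670587
```

View pics/o_s.png

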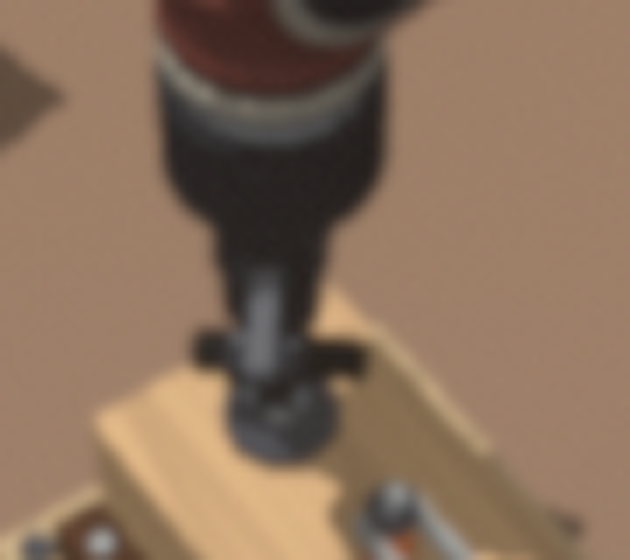

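>>> step_arm --increments "0 0 0.008 0 0 0.9; 0 0 0.008 0 0 0.9; 0 0 0.008 0 0 0.9; 0 0 0.008 0 0 0.9; 0 0 0.008 0 0 0.9; 0 0 0.008 0 0 0.9; 0 0 0 0 0 0"

```text
t: 20.37
tool_pos: [0.5326, -0.0136, 0.1401]
tool_rot: [3.13, 0.261, -0.001]
contact_force: [-2.0, 0.6, 7.5]
opening: 0.0104
```

```bash
python3 - <<'E'
from h import *
st()
E
```

```text
t 20.3667 pos [ 0.5326 -0.0136  0.1401] al 0.1665 tilt 0.0008 q [-1.650e-01 -9.400e-02  1.913e+00 -1.000e-03  1.322e+00 -3.310e-01] F [-1.99  0.6   7.48] T [ 0.05   0.493 -0.091] op 0.010438131277098802
```

>>> step_arm --increments "0 0 0.008 0 0 0.9; 0 0 0.008 0 0 0.9; 0 0 0.008 0 0 0.9; 0 0 0.008 0 0 0.9; 0 0 0 0 0 0"

```text
t: 20.78
tool_pos: [0.5325, -0.0135, 0.1393]
tool_rot: [3.126, -0.303, -0.001]
contact_force: [-2.5, 0.5, 7.0]
opening: 0.0106
```

```bash
python3 - <<'E'
from h import *
st()
E
```

```text
t 20.7833 pos [ 0.5325 -0.0135  0.1393] al -0.1934 tilt 0.0008 q [-1.650e-01 -9.300e-02  1.914e+00 -1.000e-03  1.321e+00  2.900e-02] F [-2.47  0.48  7.03] T [ 0.132  0.526 -0.088] op 0.010606717413206991
```

>>> step_arm --increments "0 0 0.008 0 0 0.9; 0 0 0.008 0 0 0.9; 0 0 0.008 0 0 0.9; 0 0 0 0 0 0"

```text
t: 21.12
tool_pos: [0.5327, -0.0133, 0.1388]
tool_rot: [-3.058, 0.721, 0.001]
contact_force: [-2.1, 1.5, 7.3]
opening: 0.0108
```

```bash
python3 - <<'E'
from h import *
s=ctrl.get_image("scene");crop(s,220,170,310,250,7,"p_s.png");st()
E
```

```text
t 21.1667 pos [ 0.5326 -0.0133  0.1388] al -0.461 tilt 0.0004 q [-0.165 -0.092  1.914 -0.     1.32   0.296] F [-1.88  1.08  6.62] T [ 0.25   0.557 -0.   ] op 0.010633401483892534
```

View pics/p_s.png

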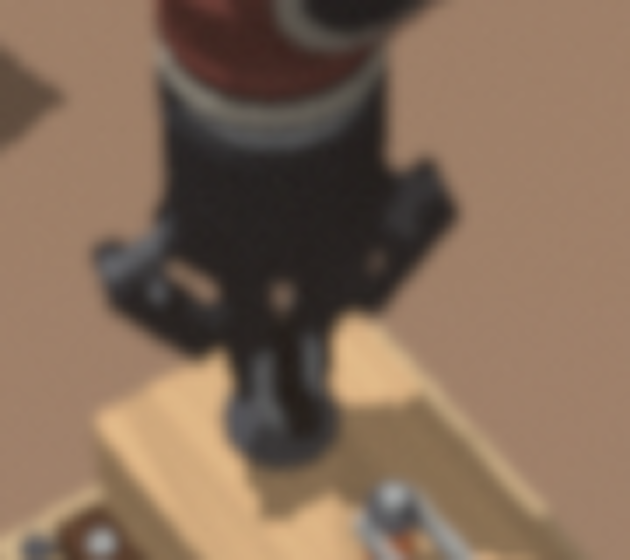

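>>> step_arm --increments "0 0 0.008 0 0 0.9; 0 0 0.008 0 0 0.9; 0 0 0 0 0 0"

```text
t: 21.42
tool_pos: [0.5329, -0.0134, 0.1388]
tool_rot: [2.98, -0.993, 0.0]
contact_force: [-2.3, 0.1, 9.0]
opening: 0.0104
```

```bash
python3 - <<'E'
from h import *
st()
E
```

```text
t 21.4167 pos [ 0.5329 -0.0134  0.1388] al -0.6434 tilt 0.0003 q [-0.165 -0.092  1.914 -0.     1.319  0.479] F [-2.32  0.1   9.03] T [ 0.213  0.628 -0.074] op 0.010371589962432202
```

>>> step_arm --increments "0 0 0.008 0 0 0.9; 0 0 0.008 0 0 0.9; 0 0 0 0 0 0"

```text
t: 21.67
tool_pos: [0.5329, -0.0133, 0.1388]
tool_rot: [-2.879, 1.257, -0.0]
contact_force: [-2.9, 2.0, 9.4]
opening: 0.0103
```

```bash
python3 - <<'E'
from h import *
st()
E
```

```text
t 21.6667 pos [ 0.5329 -0.0133  0.1388] al -0.8234 tilt 0.0002 q [-0.165 -0.092  1.914  0.     1.319  0.659] F [-2.9   1.95  9.45] T [ 0.338  0.753 -0.064] op 0.010273060443623423
```

>>> step_arm --increments "0 0 0 0 0 0.9; 0 0 0 0 0 0.9; 0 0 0 0 0 0"

```text
t: 21.92
tool_pos: [0.5329, -0.0132, 0.1388]
tool_rot: [-2.754, 1.51, -0.0]
contact_force: [-3.0, 1.5, 10.1]
opening: 0.0105
```

```bash
python3 - <<'E'
from h import *
st()
E
```

```text
t 21.9167 pos [ 0.5329 -0.0132  0.1388] al -1.0033 tilt 0.0004 q [-0.164 -0.092  1.914  0.     1.319  0.839] F [-3.04  1.51 10.1 ] T [ 0.41   0.719 -0.085] op 0.010459001931768281
```

>>> step_arm --increments "0 0 0 0 0 0.5; 0 0 0 0 0 0.5; 0 0 0 0 0 0"

```text
t: 22.17
tool_pos: [0.5329, -0.0131, 0.1388]
tool_rot: [-2.676, 1.644, 0.0]
contact_force: [-3.2, 3.0, 9.2]
opening: 0.0105
```

```bash
python3 - <<'E'
from h import *
st()
E
```

```text
t 22.1667 pos [ 0.5329 -0.0131  0.1388] al -1.102 tilt 0.0005 q [-1.640e-01 -9.200e-02  1.914e+00  1.000e-03  1.320e+00  9.370e-01] F [-3.19  2.99  9.23] T [ 0.469  0.766 -0.107] op 0.010464177481854341
```

>>> step_arm --increments "0 0 0 0 0 0.5; 0 0 0 0 0 0.5; 0 0 0 0 0 0"

```text
t: 22.42
tool_pos: [0.5328, -0.0129, 0.1388]
tool_rot: [-2.591, 1.776, 0.001]
contact_force: [-3.5, 2.8, 10.3]
opening: 0.0103
```

```bash
python3 - <<'E'
from h import *
w=ctrl.get_image("wrist");crop(w,150,150,362,384,2.5,"q_w.png");s=ctrl.get_image("scene");crop(s,220,170,310,250,7,"q_s.png");st()
E
```

```text
t 22.5167 pos [ 0.5328 -0.013   0.1388] al -1.2005 tilt 0.0008 q [-1.640e-01 -9.200e-02  1.914e+00  1.000e-03  1.320e+00  1.036e+00] F [-3.28  1.98 10.8 ] T [ 0.515  0.805 -0.066] op 0.010336187024715716
```

View pics/q_w.png

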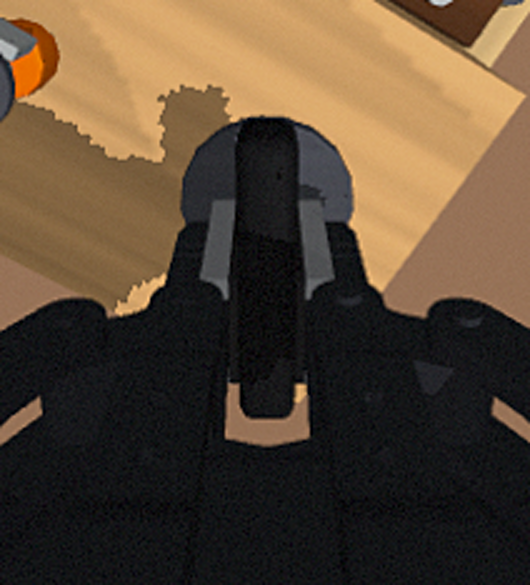

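View pics/q_s.png

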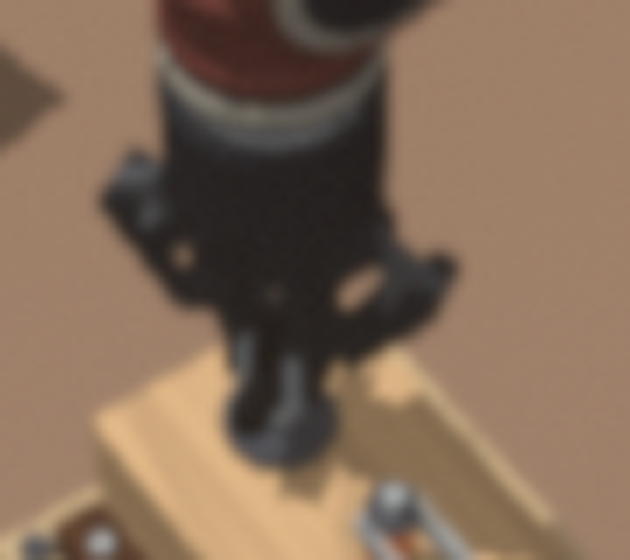

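>>> step_arm --increments "0 0 0 0 0 0.5; 0 0 0 0 0 0.3; 0 0 0 0 0 0"

```text
t: 22.77
tool_pos: [0.5327, -0.0129, 0.1388]
tool_rot: [-2.519, 1.877, 0.001]
contact_force: [-4.6, 3.0, 10.4]
opening: 0.0105
```

```bash
python3 - <<'E'
from h import *
st();print(ctrl.get_obs()["effort"])
E
```

```text
t 22.7667 pos [ 0.5327 -0.0129  0.1388] al -1.2806 tilt 0.0008 q [-1.640e-01 -9.200e-02  1.914e+00  1.000e-03  1.320e+00  1.116e+00] F [-4.62  3.04 10.4 ] T [0.568 0.774 0.083] op 0.010538573428203626
[ -1.4111105  -26.13269627 -31.69446945  -0.55403491  -1.41832553
   0.32272819]
```

>>> step_arm --increments "0 0 0 0 0 0.5; 0 0 0 0 0 0.3; 0 0 0 0 0 0"

```text
t: 23.02
tool_pos: [0.5325, -0.0129, 0.1388]
tool_rot: [2.443, -1.975, -0.002]
contact_force: [-5.0, 2.9, 9.3]
opening: 0.0107
```

```bash
python3 - <<'E'
from h import *
st();print(ctrl.get_obs()["effort"])
E
```

```text
t 23.0167 pos [ 0.5325 -0.0129  0.1388] al -1.36 tilt 0.001 q [-0.164 -0.092  1.914  0.     1.32   1.196] F [-4.97  2.92  9.29] T [0.587 0.9   0.297] op 0.010686309471530573
[ -1.52869597 -26.0259819  -31.79269195  -0.47261154  -1.51829101
   0.52432632]
```

>>> step_arm --increments "0 0 0 0 0 0.4; 0 0 0 0 0 0; 0 0 0 0 0 0"

```text
t: 23.27
tool_pos: [0.5325, -0.0129, 0.1387]
tool_rot: [2.404, -2.023, -0.002]
contact_force: [-4.9, 3.4, 10.6]
opening: 0.0103
```

```bash
python3 - <<'E'
from h import *
st();print(ctrl.get_obs()["effort"])
E
```

```text
t 23.2667 pos [ 0.5325 -0.0129  0.1387] al -1.3991 tilt 0.001 q [-0.164 -0.092  1.914  0.     1.32   1.235] F [-4.86  3.36 10.61] T [0.576 0.932 0.393] op 0.010273911483871783
[ -1.52403798 -26.01304471 -31.82267904  -0.42934022  -1.53071836
   0.42250905]
```

>>> step_arm --increments "0 0 0 0 0 0; 0 0 0 0 0 0; 0 0 0 0 0 0; 0 0 0 0 0 0" --fingers -0.1

```text
t: 23.6
tool_pos: [0.5322, -0.0134, 0.1363]
tool_rot: [2.398, -2.029, -0.002]
contact_force: [-0.2, -0.5, -1.1]
opening: 0.0387
```

```bash
python3 - <<'E'
from h import *
w=ctrl.get_image("wrist");crop(w,0,0,512,384,1.5,"r_w.png");st()
E
```

```text
t 23.65 pos [ 0.5322 -0.0134  0.1364] al -1.4048 tilt 0.0011 q [-0.165 -0.09   1.917 -0.     1.316  1.24 ] F [-0.27 -0.19  0.66] T [-0.005  0.03   0.022] op 0.03826622993260617
```

View pics/r_w.png

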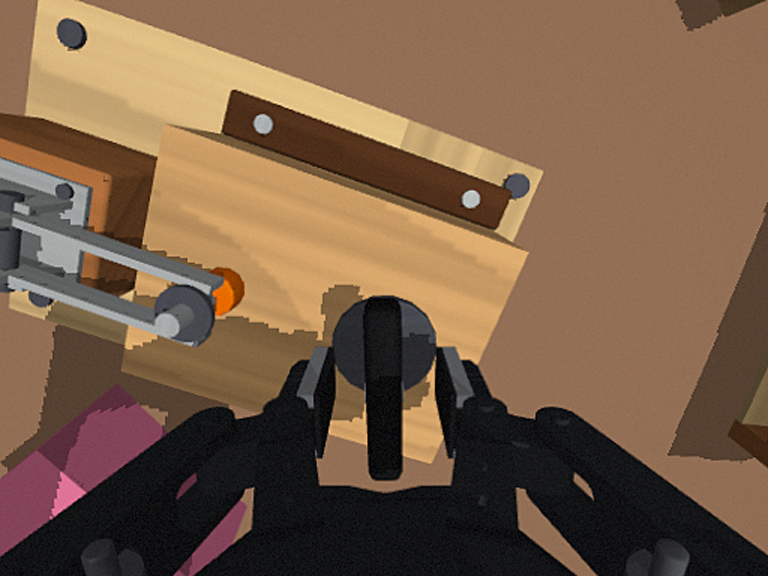

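>>> step_arm --increments "0 0 -0.3 0 0 0; 0 0 -0.6 0 0 0; 0 0 -0.9 0 0 0; 0 0 -0.9 0 0 0; 0 0 -0.9 0 0 0; 0 0.3 -0.9 0 0 0; 0 0.6 -0.5 0 0 0; 0 0.9 0 0 0 0; 0 0.9 0 0 0 0; 0 0 0 0 0 0; 0 0 0 0 0 0"

```text
t: 24.57
tool_pos: [0.4658, -0.0245, 0.2627]
tool_rot: [-2.396, 2.031, -0.002]
contact_force: [0.9, -0.3, -0.2]
opening: 0.0379
```

```bash
python3 - <<'E'
from h import *
import pickle
w=ctrl.get_image("wrist");s=ctrl.get_image("scene");t=ctrl.get_image("top");pickle.dump((w,s,t),open("z.pkl","wb"))
crop(w,0,0,512,384,1.5,"s_w.png");crop(s,200,170,340,310,4,"s_s.png");crop(t,100,100,400,220,2.6,"s_t.png");st()
print("bar exp",(proj(s,[.5335,-.0135,.156])-[200,170])*4)
E
```

```text
t 24.7167 pos [ 0.4666 -0.0244  0.2621] al -1.4057 tilt 0.0002 q [-0.212 -0.356  1.927  0.     1.57   1.194] F [-0.34  0.3  -0.26] T [ 0.038  0.017 -0.009] op 0.03866874172146853
bar exp [[237.05393192 202.77964575]]
```

View pics/s_w.png

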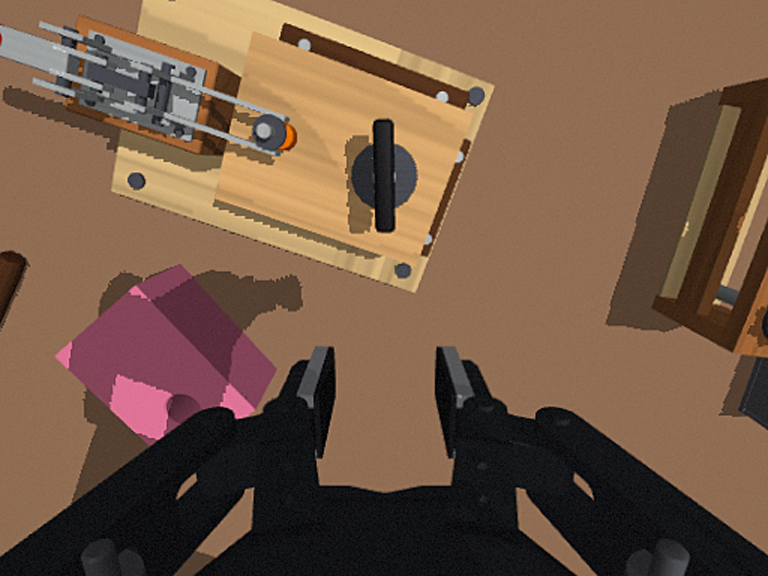

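View pics/s_s.png

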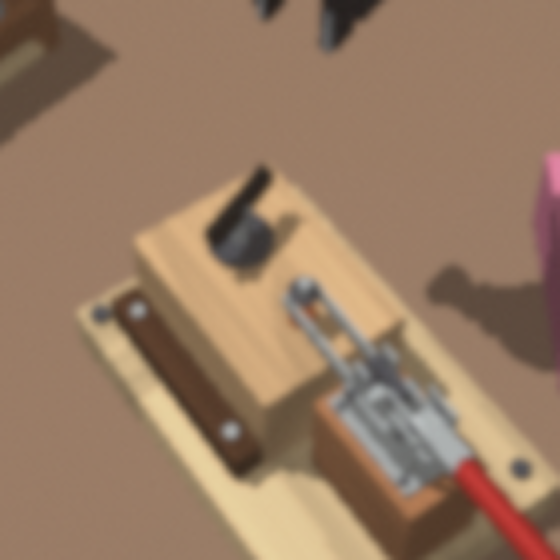

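View pics/s_t.png

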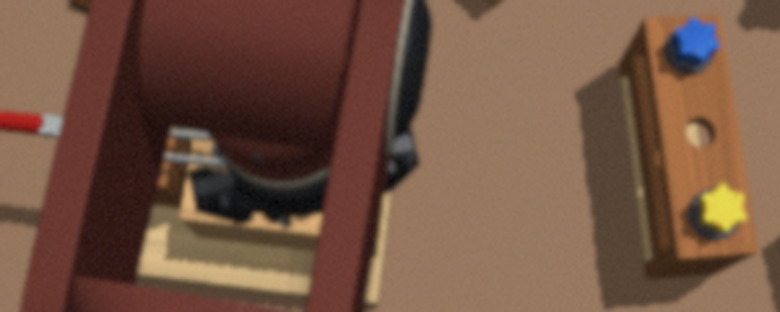

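```bash
python3 - <<'E'
from h import *
import pickle
w,s,t=pickle.load(open("z.pkl","rb"))
print("bar top",tri([(w,cp(0,0,1.5,(383,176))),(s,cp(200,170,4,(239,204)))]))
print("flange on .122",onz(w,cp(0,0,1.5,(384.5,174)),.122),onz(s,cp(200,170,4,(242,240)),.122))
print("blank corners w",[onz(w,cp(0,0,1.5,p),.116)[:2].round(4) for p in [(254,32),(475,110),(422,257),(214,202)]],"vs start [.6056,.084],[.5819,-.0653],[.4717,-.0464],[.4958,.1026]")
crop(w,200,60,320,180,6,"t_w.png")
E
```

```text
bar top [ 0.53358057 -0.01251702  0.15737317]
flange on .122 [ 0.53403763 -0.01307361  0.122     ] [ 0.53512427 -0.00931103  0.122     ]
blank corners w [array([0.6067, 0.0826]), array([ 0.5842, -0.0652]), array([ 0.4812, -0.0493]), array([0.4962, 0.1017])] vs start [.6056,.084],[.5819,-.0653],[.4717,-.0464],[.4958,.1026]
```

View pics/t_w.png

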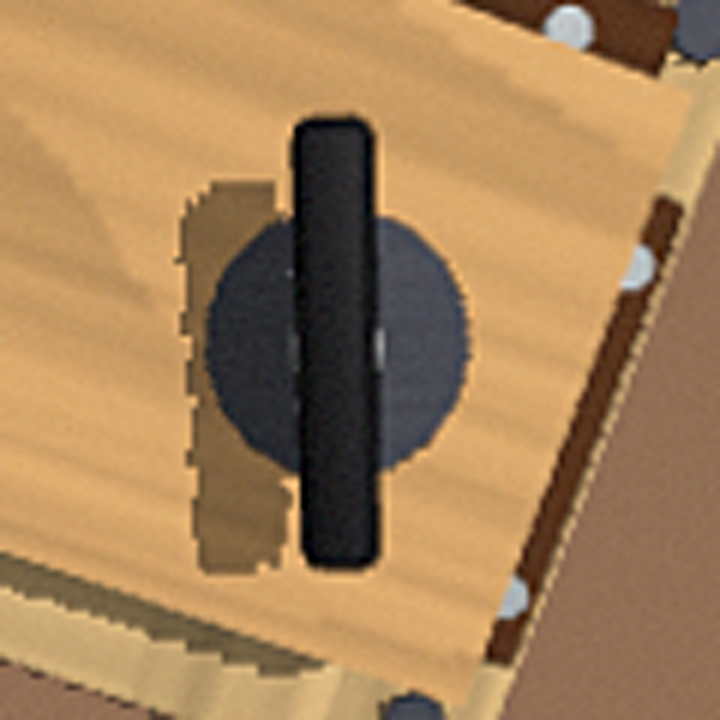

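```bash
python3 -c "
from station import ctrl
print(ctrl.finish_job())"
```

```text
the job is handed in; nothing more can be done
None
```

I closed the clamp, screwed the T-handle screw home finger-tight, let go of everything and handed the job in at about 25 s. No verdict came back.

- **Clamp:** I pushed the handle over with shut fingers until it met its stop, where the force rose steeply to about 23 N. It stayed level after I backed off, and the later pictures show the pad on the blank. I had no reading of the joint angle or the pad force itself.
- **Finding the insert:** I saw it in the wrist camera, about 3.4 mm off the well's axis (the description says 3.6 to 4.8 mm). The pilot went in at the first try with under 5 N of contact force.
- **Screwing in:** The screw dropped about 7.6 mm along the thread, as the lead predicts, with no more than 11 N pushing down. It stopped there, and after roughly 0.1 turn of slack the torque rose to about 0.4 N m, where I stopped.
- **Last checks:**
  - The flange lies flat on the blank, with no gap visible in its shadow.
  - The handle is down, the other two screws are in the rack and the robot is clear.
  - Three of the blank's corners are within about 2.5 mm of the start.

**Disagreements:**
- The fourth corner of the blank measured about 10 mm off; I take that as a misread pixel against the stop.
- The triangulated bar top came out at 157 mm instead of 164 mm. I put that down to a poorly picked point in the blurry scene picture, because the torque and the stopped descent both say the screw is seated.
- I did not measure the flange force directly.

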